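# Lay a power-supply cage down against the bench stop

### The arm

A 7-joint arm with a two-finger parallel gripper is mounted at the origin on the work surface. World frame = base frame: x ahead of the robot, y to its left, z up, the work surface at z = 0. Lengths are in m, angles in rad, forces in N, time in s.
With the tool pointing down it reaches from about 0.35 to 0.9 m from the base axis. Payload 7.2 kg.
Tool frame: the origin (TCP) lies on the centre line of the jaws, within the pads' length; the fingertips stand 25 mm ahead of it and the grasp point (between the pads) lies 6 mm ahead of it; z points along the fingers, y is the direction in which the jaws open and shut (so a half turn about z gives the same grasp; the last joint's range is limited). The gripper opens to 85 mm and grips with 20 to 120 N. Pads are 22 mm wide; open, the fingers measure 114 mm over their backs; the gripper's body (76 mm by 85 mm) begins 54 mm behind the grasp point. The pads swing forward as they close: fully open they stand 13 mm farther back than shut.
Start: joints at [1.112, 0.411, -0.013, 1.596, 0.006, 1.134, -0.082], TCP at [0.238, -0.578, 0.219] pointing down, gripper open.
Joint ranges: [-2.95, 2.95], [-0.29, 1.99], [-1.47, 1.44], [0.14, 2.54], [-1.03, 4.17], [0.13, 1.85], [-2.86, 2.86]. Speed limits (rad/s): [2.39, 2.39, 3.01, 3.01, 3.14, 3.14, 3.14].

### API

Orientations are given as [roll, pitch, yaw] about the fixed x, y, z axes, in that order (R = Rz(yaw) Ry(pitch) Rx(roll)).
In Python, from rig import arm, viewer gives the robot as it stands.
- The arm moves only by the tool jog_arm, never from a script. Its argument "targets" is a list of rows, each a list of 5 numbers: the closure in counts, from 0 (fully open) to 255 (shut), then the shift along the tool's x, y, z in m, then the turn about the tool's z in degrees. A call has exactly 5 rows; each row is the pose to reach, as a shift and turn from the pose commanded when the call began, along the tool's axes at that moment; what a row does not reach only later rows make up. A row lasts 1/10 s, in which the tool goes at most 50 mm and 8.59 degrees, less where a joint would pass 70% of its speed; a pose out of reach is approached as far as the arm can. A call with a gripper value outside its range is refused whole. The fingers move at their own pace and stop on an object; "newtons" is the grip in N (left out, the last holds). Time passes only in rows, so rows that repeat a pose let the fingers close, or fill a call up. It gives the time, the measured TCP pose, the force and the opening at its end, in the units of the state.
- arm.get_obs(): the state, without advancing time (a new reading comes with each control period).
- viewer.snapshot(name): name is "scene" or "top"; returns (picture, depth): 400x640x3 uint8, red, green, blue; 400x640 float32, m along the optical axis (not along the pixel's ray), 0 where there is no reading.
- viewer.calibration(name): a dict with "mtx" (3x3 intrinsics, pixels), "dist" ([k1, k2, p1, p2, k3] as OpenCV has them; the pictures are not rectified), "rvec" (rotation vector, rad) and "tvec" (3), from world to camera coordinates, as OpenCV has them. Camera axes: x right, y down, z forward; pixel columns grow to the right and rows downward; lengths in m; the calibration is good to about 2 mm. A picture is of the moment at which its call begins. calibration takes no time and is no camera call.
- arm.job_done(): hands the job in, once; it reports no verdict.
The state is a dict: "clock": time; "qpos": joint angles; "qd": joint speeds; "joint_torque": joint torques, N m; "position": TCP position; "orientation": TCP orientation; "ft_force": force on the tool from outside, world axes, zero at the start; "torque": the same for the moment, N m; "gripper_width": finger opening in m.
Only numpy, scipy, OpenCV 4.12 (cv2) and the standard library are available. Lean on these libraries where they do the work, as an engineer would, in place of code of your own. Each camera call takes 0.05 s, during which the arm holds its last target.

### The job

Get the tall sheet-metal power-supply cage ready for its board: with the fingertips, tip it over towards the robot and let it down gently onto its side, then push it back along the mat until its closed end is flush against the rubber face of the bench stop, open mouth facing away from the stop. Do not let it drop, do not pinch it or lift it off the mat, and leave the other things on the bench where they are.

Things in the scene. Friction and masses are not known exactly. Their poses are not given: they have to be found in the camera images.
- cage: power-supply cage, a loose bare sheet-metal box, closed foot, open mouth, about 0.45 kg. Stands mouth up in front of the stop: 140 mm tall, 60 deep (x), 90 wide (y); walls and foot 3 mm thick, cavity empty, 137 deep. Origin: centre of the foot's underside; z up to the mouth, x from the plain front wall (robot's side, to be laid on the mat) to the back wall with the hole grille (stop's side)
- cage_heel (a point): middle of the cage's front lower edge (foot and plain front wall), the edge it pivots on when tipped towards the robot; axes as cage. The centre of mass lies on the cage's axis about 63 mm above the foot, so the cage goes over by itself once leaned about 25 degrees
- cage_back_edge (a point): middle of the cage's back lower edge (foot and grille wall), 60 mm behind the heel; when the cage lies it is the upper edge of the closed end; axes as cage
- cage_mouth (a point): centre of the cage's open mouth, 54 x 84 mm inside, 140 mm from the foot, on the axis; axes as cage. Fingers put into the mouth can pull its front wall and then hold back its back wall
- bench_stop: bench stop, a low aluminium angle 300 mm long and 42 high, screwed down, rubber strip on its front face. Origin: middle of the rubber face at the level of the mat (2 mm above the table top); x square into the stop, away from the robot (within about 15 degrees of straight ahead), y along it, z up. The cage must end at its face, the plane x = 0 of this frame
- lens: projection lens standing on the mat beside the work, black barrel with a flared silver hood, 86 mm across, 112 mm tall; origin under its centre; leave alone
- fan: square black fan lying flat, 80 x 80 x 25 mm; origin under its centre; leave alone
- circuit_board: blue circuit board with parts on it, 130 (x) x 72 (y) x 15 mm, lying flat; origin under its centre; leave alone
- screw_tray: grey two-part screw tray, 90 x 70 x 22 mm; origin under its centre; leave alone
- tape_roll: roll of black tape lying flat, 80 mm across, 19 mm high; origin under its centre; leave alone
- screwdriver: screwdriver, 190 mm long, lying along its x; leave alone
- cleaner_bottle: white bottle with black cap, 48 mm across, 125 mm tall, standing; origin under its centre; leave alone
Mind the look-alikes: they are no part of the job. What is shaped like the cage but green or yellow is not meant.

How it is judged:
At the end, for the whole second after the job is handed in: The cage lies flat (4 degrees) on its plain front wall, closed end against the stop's face within 5 mm (7 mm at its upper edge), square to it within 4 degrees, heel within 120 mm of the stop's middle, mouth away, at rest; the other things are within 20 mm of where they were (angle between cage's own z axis and vertical between 1.5 and 1.64 rad and angle between cage's own x axis and vertical below 0.07 rad and height (world z) of cage_heel below 0.008 m and x of cage_heel in the frame of bench_stop above -0.005 m and x of cage_back_edge in the frame of bench_stop above -0.007 m and x of cage_mouth in the frame of bench_stop below -0.12 m and y of cage_heel in the frame of bench_stop between -0.12 and 0.12 m and angle between the z axis of cage and the x axis of bench_stop, either way round below 0.07 rad and linear speed of cage below 0.01 m/s and distance of each of lens, fan, circuit_board, screw_tray, tape_roll, screwdriver, cleaner_bottle from where it was at the start of the episode below 0.02 m); the robot touches nothing.
It fails at once if the cage was dropped or thrown over (it turned faster than 3.2 rad/s) (angular speed of cage above 3.2 rad/s).
It fails at once if the cage was lifted off the mat (its heel rose more than 15 mm) (height (world z) of cage_heel above 0.017 m).
It fails at once if the cage was pinched or pushed hard (more than 35 N) (contact force between the fingers and cage above 35 N).
It fails at once if another thing on the bench was moved by more than 20 mm (distance of any of lens, fan, circuit_board, screw_tray, tape_roll, screwdriver, cleaner_bottle from where it was at the start of the episode above 0.02 m).
It also fails if it takes over 56 s, if anything falls off the work surface, if the arm or the gripper's body presses on something with over 40 N, if the wrist force passes 120 N, or if a joint passes its speed limit or range.

## Working session

There is one attempt and no reset: what is moved stays moved. The work goes in short steps, Python scripts to look and compute and a tool call to move; the robot and the scene stay as the last step left them, time stands still between calls to the robot, and variables do not carry over. Pictures are saved under pics/ and viewed, and the job is handed in when it is done.

Besides the shell and the picture viewer there is one more tool, called after ">>>" by a JSON object that holds its "api" and its "payload". jog_arm: Moves the arm, as the interface text tells. Its arguments: {"type":"object","properties":{"targets":{"type":"array","items":{"type":"array","items":{"type":"number"}}},"newtons":{"type":"number"}},"required":["targets"]}

```bash
ls; mkdir -p pics; cat > h.py <<'E'
import numpy as np,cv2
from rig import arm,viewer
def snap(n,tag):
    p,d=viewer.snapshot(n); cv2.imwrite(f'pics/{tag}.png',p[:,:,::-1]); np.savez(f'pics/{tag}.npz',p=p,d=d); return p,d
def cal(n):
    c=viewer.calibration(n); R=cv2.Rodrigues(np.array(c['rvec'],float))[0]; return np.array(c['mtx'],float),np.array(c['dist'],float),R,np.array(c['tvec'],float).ravel()
def world(n,uv,z):  # ray onto plane z
    K,D,R,t=cal(n); u=cv2.undistortPoints(np.array(uv,float).reshape(-1,1,2),K,D).reshape(-1,2)
    r=np.c_[u,np.ones(len(u))]@R; o=-R.T@t; s=(z-o[2])/r[:,2]; return o+r*s[:,None]
def cloud(n,d):
    K,D,R,t=cal(n); h,w=d.shape; g=np.stack(np.meshgrid(np.arange(w),np.arange(h)),-1).reshape(-1,1,2).astype(float)
    u=cv2.undistortPoints(g,K,D).reshape(-1,2); P=np.c_[u,np.ones(len(u))]*d.reshape(-1,1)
    return ((P-t)@R).reshape(h,w,3)
def proj(n,P):
    c=viewer.calibration(n);K,D,R,t=cal(n); return cv2.projectPoints(np.array(P,float).reshape(-1,1,3),np.array(c['rvec'],float),t,K,D)[0].reshape(-1,2)
E
python3 - <<'E'
from h import *
snap('scene','s0'); snap('top','t0')
for n in('scene','top'):
    K,D,R,t=cal(n); print(n,-R.T@t,R[2],K[0,0])
o=arm.get_obs(); print(o)
E
```

```text
pics
scene [1.26137959 0.89693427 1.05853338] [-0.47977334 -0.5985761  -0.64150151] 499.9014153838484
top [0.42937211 0.01803531 1.29600918] [ 0.10959555 -0.01504636 -0.99386238] 430.8291772194862
{'clock': 0.1, 'qpos': array([ 1.11178305,  0.41181593, -0.01269391,  1.59693134,  0.0056121 ,
        1.13431575, -0.08217996]), 'qd': array([ 0.00075684, -0.00199131,  0.00014528, -0.00248499,  0.00166877,
       -0.0005734 ,  0.00085328]), 'joint_torque': array([ 2.78382104e-03, -6.01824832e+01,  6.84324950e-01, -3.00088084e+01,
        1.39468853e-02,  6.44236352e-03, -1.56379878e-05]), 'position': array([ 0.23786607, -0.5774763 ,  0.21825164]), 'orientation': array([-3.14016286e+00,  1.19365972e-04,  3.90845992e-01]), 'ft_force': array([-0.66080406,  0.52225466,  0.07546617]), 'torque': array([-0.00941048,  0.00416224, -0.01758007]), 'gripper_width': 0.08529360041745564}
```

View pics/s0.png

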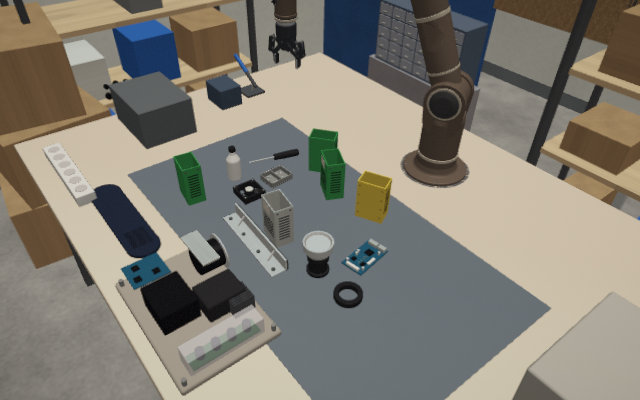

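View pics/t0.png

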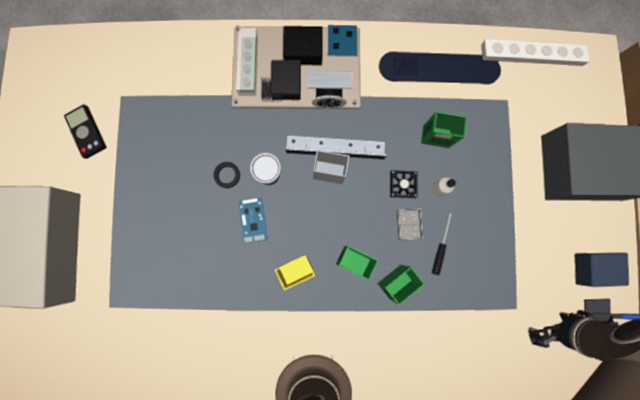

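Candidates in the top view are the grey cage (331,166), green boxes (443,129), (357,262) and (400,284), and a yellow box (295,272). The bare-metal one in front of the stop (scene view 278,217) fits the description. I'll check it in a close crop and measure.

```bash
python3 - <<'E'
from h import *
a=np.load('pics/s0.npz');b=np.load('pics/t0.npz')
c1=cv2.resize(a['p'][180:290,205:335],None,fx=4,fy=4,interpolation=cv2.INTER_CUBIC)[:,:,::-1]
c2=cv2.resize(b['p'][120:200,270:400],None,fx=6,fy=6,interpolation=cv2.INTER_CUBIC)[:,:,::-1]
cv2.imwrite('pics/c1.png',c1);cv2.imwrite('pics/c2.png',c2)
W=cloud('top',b['d'])
np.set_printoptions(precision=3,suppress=True)
# mat height
print('mat',np.median(W[280:300,150:250,2]))
def rect(mask,z):
    vs,us=np.where(mask); P=W[vs,us]; r=cv2.minAreaRect(P[:,:2].astype(np.float32)); print(len(P),r,np.median(P[:,2]))
    print(cv2.boxPoints(r)); return P
Z=W[...,2]
roi=np.zeros(Z.shape,bool); roi[140:195,305:360]=1
rect(roi&(Z>.130)&(Z<.155),0)
roi=np.zeros(Z.shape,bool); roi[125:170,275:395]=1
P=rect(roi&(Z>.03)&(Z<.05),0)
roi=np.zeros(Z.shape,bool); roi[140:195,235:290]=1
P=rect(roi&(Z>.1)&(Z<.125),0)
E
```

```text
mat 0.0013307831378804357
180 ((0.6559022068977356, -0.04368111863732338), (0.09194454550743103, 0.06119094789028168), 80.1323013305664) 0.14060328332996225
[[ 0.618 -0.084]
 [ 0.678 -0.094]
 [ 0.694 -0.004]
 [ 0.634  0.007]]
420 ((0.6903573274612427, -0.06314601004123688), (0.2989908754825592, 0.055158596485853195), 86.57149505615234) 0.041514453120790926
[[ 0.654 -0.211]
 [ 0.709 -0.214]
 [ 0.727  0.084]
 [ 0.672  0.088]]
744 ((0.6467656493186951, 0.1387670636177063), (0.08549622446298599, 0.08335840702056885), 46.91109085083008) 0.10779091426686789
[[0.587 0.136]
 [0.648 0.079]
 [0.706 0.142]
 [0.646 0.198]]
```

```bash
ls pics
```

```text
c1.png
c2.png
s0.npz
s0.png
t0.npz
t0.png
```

View pics/c1.png

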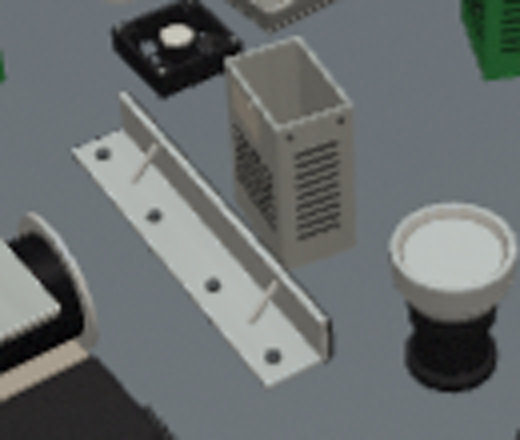

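View pics/c2.png

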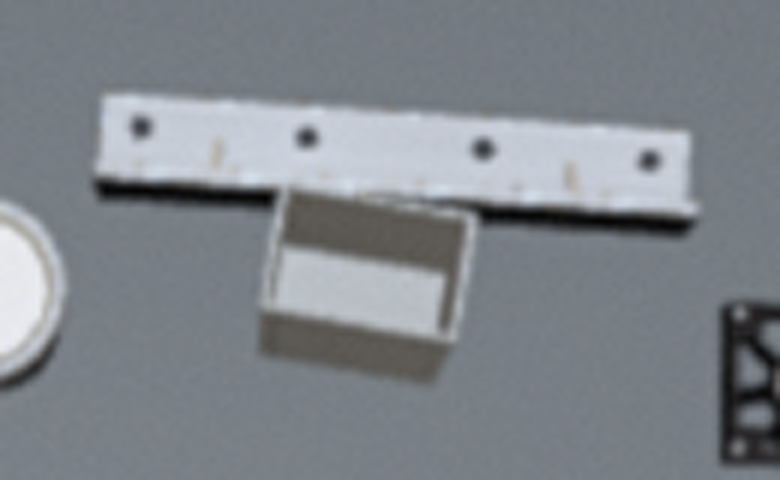

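The crop confirms it: a bare-metal box, mouth up, with the grille towards the stop. I'll now measure the stop face, cage gap and neighbours more precisely.

```bash
python3 - <<'E'
from h import *
np.set_printoptions(precision=4,suppress=True)
b=np.load('pics/t0.npz');a=np.load('pics/s0.npz')
# rays: stop rubber bottom ends / top ends picked in crop
f=lambda L:[(270+u/6-.42,120+v/6-.42) for u,v in L]
print('rubber bottom',world('top',f([(100,196),(692,232)]),.002)[:,:2])
print('rubber top',world('top',f([(100,183),(692,212)]),.044)[:,:2])
print('cage mouth corners',world('top',f([(285,188),(478,213),(455,342),(262,312)]),.142)[:,:2])
print('cage foot front',world('top',f([(262,352),(435,383)]),.002)[:,:2])
# scene checks: crop x4 offset 205,180
g=lambda L:[(205+u/4-.38,180+v/4-.38) for u,v in L]
print('scene mouth',world('scene',g([(228,62),(300,38),(352,104),(279,128)]),.142)[:,:2])
print('scene foot back L? / back R / front R',world('scene',g([(285,265),(354,243)]),.002)[:,:2])
W=cloud('scene',a['d'])
Z=W[...,2]
m=np.zeros(Z.shape,bool); m[180:290,205:335]=1
m&=(Z>.036)&(Z<.05); P=W[m]
# stop frontmost cloud pts
P=P[(P[:,0]>.66)]; print('scene stop top',len(P),np.polyfit(P[:,1],P[:,0],1))
Wt=cloud('top',b['d'])
for n,(v0,v1,u0,u1) in dict(g2=(240,285,330,380),g3=(258,310,375,425),fan=(165,205,385,422),tray=(200,245,390,428),pcb=(195,245,232,272),bot=(170,195,430,460),yel=(250,295,270,320)).items():
    Q=Wt[v0:v1,u0:u1].reshape(-1,3);Q=Q[Q[:,2]>.012]; print(n,Q.min(0),Q.max(0))
E
```

```text
rubber bottom [[ 0.7161  0.0858]
 [ 0.7003 -0.2173]]
rubber top [[ 0.7133  0.0837]
 [ 0.7016 -0.2098]]
cage mouth corners [[ 0.6895 -0.0057]
 [ 0.6787 -0.0937]
 [ 0.6191 -0.083 ]
 [ 0.6321  0.0044]]
cage foot front [[ 0.6361  0.0027]
 [ 0.621  -0.085 ]]
scene mouth [[ 0.6772 -0.0895]
 [ 0.6192 -0.0812]
 [ 0.6331  0.0035]
 [ 0.6893 -0.0061]]
scene foot back L? / back R / front R [[ 0.6871 -0.0114]
 [ 0.6321  0.0007]]
scene stop top 434 [0.0101 0.7182]
g2 [ 0.3215 -0.1934  0.012 ] [0.4317 0.018  1.296 ]
g3 [ 0.2747 -0.2942  0.0121] [0.4294 0.018  1.296 ]
fan [ 0.4294 -0.3072  0.0121] [0.6603 0.018  1.296 ]
tray [ 0.4294 -0.3223  0.012 ] [0.5426 0.018  1.296 ]
pcb [0.4294 0.018  0.012 ] [0.57   0.2215 1.296 ]
bot [ 0.4294 -0.4013  0.0131] [0.6313 0.018  1.296 ]
yel [0.3171 0.0003 0.0134] [0.4294 0.1052 1.296 ]
```

```bash
python3 - <<'E'
from h import *
np.set_printoptions(precision=3,suppress=True)
b=np.load('pics/t0.npz');W=cloud('top',b['d']);d=b['d']
for n,(v0,v1,u0,u1) in dict(g2=(240,285,330,380),fan=(165,205,385,422),pcb=(195,245,232,272),yel=(250,295,270,320),lens=(145,190,240,287)).items():
    Q=W[v0:v1,u0:u1][d[v0:v1,u0:u1]>0.3];Q=Q[Q[:,2]>.012]; print(n,np.percentile(Q,1,axis=0),np.percentile(Q,99,axis=0))
E
```

```text
g2 [ 0.343 -0.171  0.013] [ 0.432 -0.065  0.146]
fan [ 0.578 -0.307  0.012] [ 0.657 -0.23   0.032]
pcb [0.443 0.151 0.012] [0.569 0.22  0.02 ]
yel [0.319 0.004 0.017] [0.404 0.102 0.145]
lens [0.607 0.097 0.036] [0.689 0.178 0.117]
```

>>> {"api": "jog_arm", "payload": {"targets": [[165,0.04,-0.022,0,8],[165,0.08,-0.045,0,16],[165,0.12,-0.068,0,24],[165,0.16,-0.09,0,31],[165,0.2,-0.113,0,31]], "newtons": 20}}

```text
clock: 0.6
position: [0.3807, -0.3956, 0.2187]
orientation: [-3.141, 0.0, -0.155]
ft_force: [0.9, 0.1, -0.6]
gripper_width: 0.0303
```

>>> {"api": "jog_arm", "payload": {"targets": [[165,0.022,-0.04,0,0],[165,0.044,-0.08,0,0],[165,0.066,-0.118,0,0],[165,0.088,-0.157,0,0],[165,0.11,-0.195,0,0]]}}

```text
clock: 1.1
position: [0.5186, -0.2192, 0.2188]
orientation: [-3.142, 0.0, -0.15]
ft_force: [1.5, -0.1, -1.1]
gripper_width: 0.0299
```

>>> {"api": "jog_arm", "payload": {"targets": [[165,0.022,-0.039,0,0],[165,0.044,-0.078,0,0],[165,0.066,-0.117,0,0],[165,0.088,-0.155,0,0],[165,0.108,-0.193,0,0]]}}

```text
clock: 1.6
position: [0.6543, -0.0447, 0.2185]
orientation: [3.141, 0.001, -0.15]
ft_force: [0.6, -0.2, 0.2]
gripper_width: 0.0299
```

>>> {"api": "jog_arm", "payload": {"targets": [[165,0,0,0,0],[165,0,0,0,0],[165,0,0,0,0],[165,0,0,0,0],[165,0,0,0,0]]}}

```text
clock: 2.1
position: [0.6532, -0.0477, 0.2193]
orientation: [3.141, -0.0, -0.152]
ft_force: [-0.5, -0.1, -0.5]
gripper_width: 0.0303
```

```bash
python3 - <<'E'
from h import *
snap('scene','s1'); snap('top','t1'); o=arm.get_obs(); print(o['position'],o['orientation'],o['ft_force'])
for n,c in(('s1',(120,300,190,370)),('t1',(100,220,270,400))):
    im=cv2.imread(f'pics/{n}.png')[c[0]:c[1],c[2]:c[3]]; cv2.imwrite(f'pics/{n}c.png',cv2.resize(im,None,fx=4,fy=4,interpolation=cv2.INTER_CUBIC)[:590])
E
```

```text
[ 0.65335054 -0.04716511  0.21927198] [ 3.14135910e+00 -3.71493404e-04 -1.51516008e-01] [-0.11632032  0.0703174   0.0615625 ]
```

View pics/s1c.png

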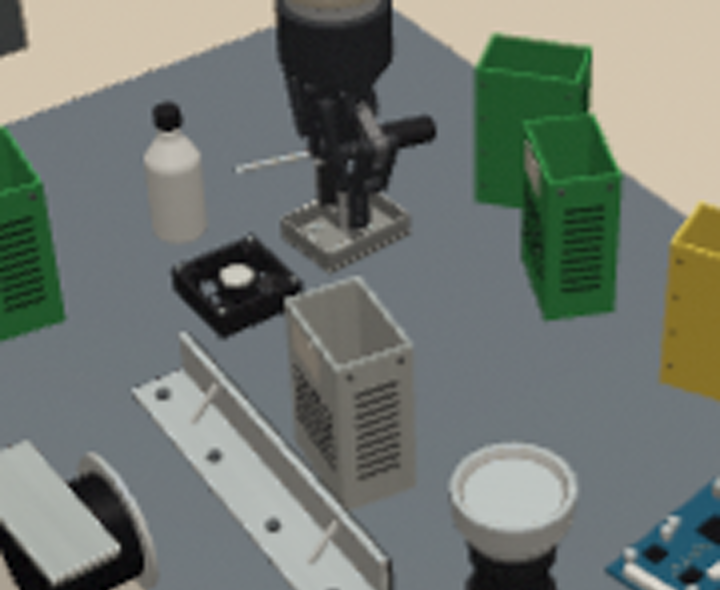

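>>> {"api": "jog_arm", "payload": {"targets": [[165,0.001,-0.003,0.015,0],[165,0.001,-0.003,0.03,0],[165,0.001,-0.003,0.045,0],[165,0.001,-0.003,0.06,0],[165,0.001,-0.003,0.075,0]]}}

```text
clock: 2.7
position: [0.6546, -0.0434, 0.142]
orientation: [3.141, 0.001, -0.15]
ft_force: [-0.2, -0.2, -0.6]
gripper_width: 0.0303
```

```bash
python3 - <<'E'
from h import *
snap('scene','s2'); snap('top','t2'); o=arm.get_obs(); print(o['position'],o['orientation'],o['ft_force'])
for n,c in(('s2',(120,265,190,370)),('t2',(100,220,270,400))):
    im=cv2.imread(f'pics/{n}.png')[c[0]:c[1],c[2]:c[3]]; cv2.imwrite(f'pics/{n}c.png',cv2.resize(im,None,fx=4,fy=4,interpolation=cv2.INTER_CUBIC)[:590])
E
```

```text
[ 0.65331992 -0.04341261  0.1406996 ] [ 3.14093564  0.00471768 -0.15011511] [-0.40101013  0.15831129 -0.20255326]
```

View pics/s2c.png

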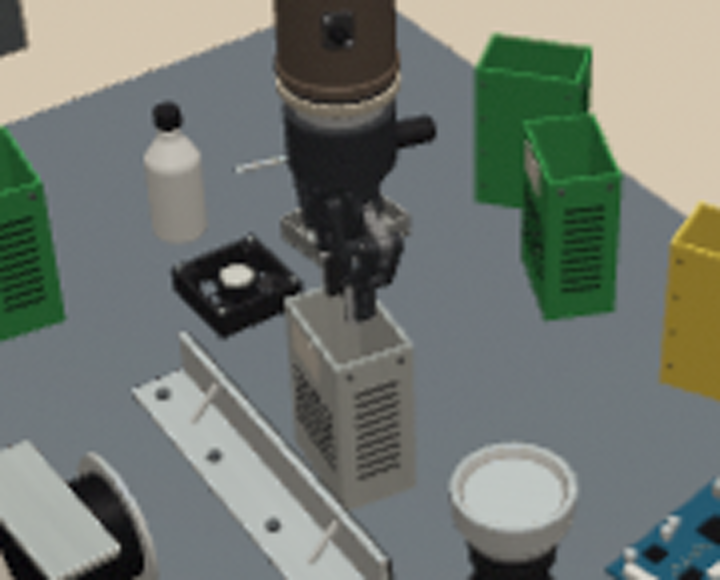

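View pics/t2c.png

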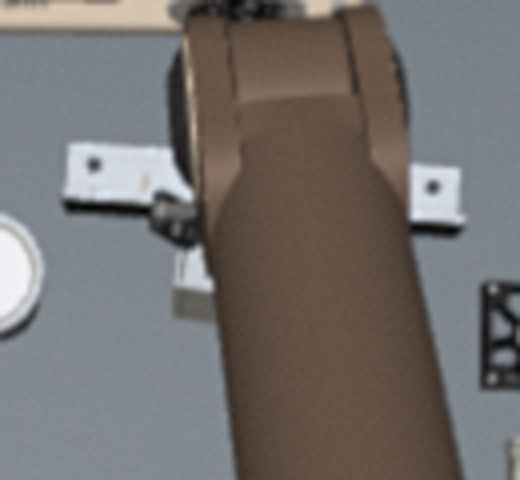

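Fingers are inside the mouth (crop about 355,310). I'll start pulling the front wall.

>>> {"api": "jog_arm", "payload": {"targets": [[165,-0.006,0,0,0],[165,-0.012,0,0,0],[165,-0.017,0,0,0],[165,-0.022,0,0,0],[165,-0.028,0,0,0]]}}

```text
clock: 3.3
position: [0.6271, -0.0392, 0.1446]
orientation: [-3.142, -0.001, -0.15]
ft_force: [-0.3, 0.4, -0.5]
gripper_width: 0.03
```

```bash
cat > look.py <<'E'
import sys
from h import *
t=sys.argv[1]
p,d=snap('scene',t); o=arm.get_obs(); print(o['clock'],o['position'],o['orientation'],o['ft_force'])
im=p[130:275,190:350,::-1]; cv2.imwrite(f'pics/{t}c.png',cv2.resize(im,None,fx=4,fy=4,interpolation=cv2.INTER_CUBIC))
E
python3 look.py s3
```

```text
3.35 [ 0.62610254 -0.03900692  0.14442126] [ 3.14149665e+00  8.36264285e-05 -1.50119373e-01] [-1.84552537  0.60019604 -0.5283159 ]
```

View pics/s3c.png

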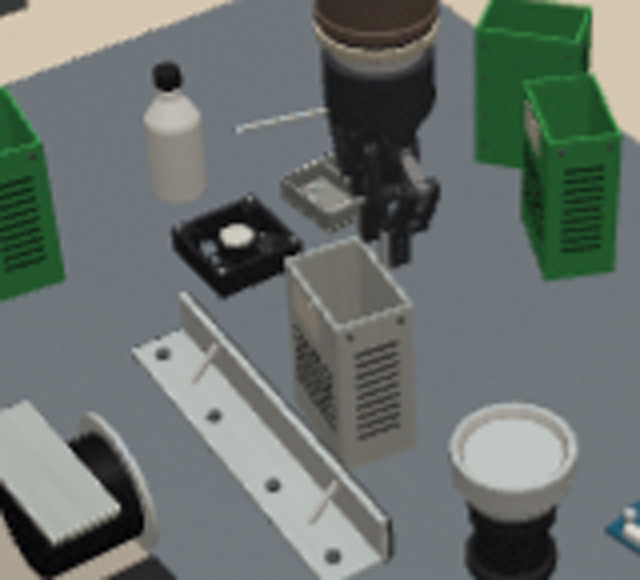

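```bash
python3 - <<'E'
from h import *
for P in([.626,-.039,.119],[.626,-.039,.144],[.628,-.041,.142],[.655,-.045,.142],[.655,-.045,.16]):
    u=proj('scene',P)[0]; print(P,u,(u-[190,130])*4)
d=np.load('pics/s3.npz')['d']; W=cloud('scene',d); np.set_printoptions(precision=3,suppress=True)
for v in range(184,200,2): print(v,[list(np.round(W[v,u],3)) for u in(286,290,294)])
E
```

```text
[0.626, -0.039, 0.119] [286.2127028  203.24537572] [384.85081122 292.98150288]
[0.626, -0.039, 0.144] [285.9939504  196.62536905] [383.97580162 266.50147622]
[0.628, -0.041, 0.142] [285.0504895  197.07581944] [380.201958   268.30327774]
[0.655, -0.045, 0.142] [276.59326003 199.93285857] [346.37304012 279.73143428]
[0.655, -0.045, 0.16] [276.35558753 195.07055841] [345.42235014 260.28223363]
184 [[np.float64(0.642), np.float64(-0.013), np.float64(0.214)], [np.float64(0.645), np.float64(0.01), np.float64(0.229)], [np.float64(0.634), np.float64(0.014), np.float64(0.226)]]
186 [[np.float64(0.641), np.float64(-0.015), np.float64(0.205)], [np.float64(0.645), np.float64(0.01), np.float64(0.222)], [np.float64(0.628), np.float64(0.005), np.float64(0.212)]]
188 [[np.float64(0.638), np.float64(-0.02), np.float64(0.193)], [np.float64(0.642), np.float64(0.006), np.float64(0.211)], [np.float64(0.481), np.float64(-0.203), np.float64(0.005)]]
190 [[np.float64(0.64), np.float64(-0.017), np.float64(0.189)], [np.float64(0.628), np.float64(-0.015), np.float64(0.185)], [np.float64(0.483), np.float64(-0.199), np.float64(-0.0)]]
192 [[np.float64(0.638), np.float64(-0.021), np.float64(0.178)], [np.float64(0.63), np.float64(-0.013), np.float64(0.18)], [np.float64(0.491), np.float64(-0.189), np.float64(0.001)]]
194 [[np.float64(0.637), np.float64(-0.022), np.float64(0.17)], [np.float64(0.628), np.float64(-0.015), np.float64(0.17)], [np.float64(0.499), np.float64(-0.177), np.float64(0.005)]]
196 [[np.float64(0.64), np.float64(-0.018), np.float64(0.167)], [np.float64(0.628), np.float64(-0.015), np.float64(0.163)], [np.float64(0.507), np.float64(-0.167), np.float64(0.006)]]
198 [[np.float64(0.629), np.float64(-0.035), np.float64(0.143)], [np.float64(0.523), np.float64(-0.168), np.float64(0.005)], [np.float64(0.512), np.float64(-0.16), np.float64(0.004)]]
```

```bash
python3 - <<'E'
from h import *
np.set_printoptions(precision=3,suppress=True)
for s in('s1','s2','s3'):
    W=cloud('scene',np.load(f'pics/{s}.npz')['d'])
    Q=W.reshape(-1,3); m=(abs(Q[:,0]-.645)<.05)&(abs(Q[:,1]+.04)<.06)&(Q[:,2]>.149)&(Q[:,2]<.4)
    Q=Q[m]; print(s,len(Q)); 
    for z in np.arange(.15,.32,.01):
        q=Q[(Q[:,2]>=z)&(Q[:,2]<z+.01)]
        if len(q): print('  %.2f'%z,len(q),q.min(0)[:2],q.max(0)[:2])
im=cv2.imread('pics/s3.png')[150:215,255:315]; cv2.imwrite('pics/z3.png',cv2.resize(im,None,fx=9,fy=9,interpolation=cv2.INTER_NEAREST))
E
```

```text
s1 1017
  0.23 18 [ 0.649 -0.072] [ 0.665 -0.024]
  0.24 39 [ 0.645 -0.069] [ 0.669 -0.019]
  0.25 38 [ 0.644 -0.068] [ 0.667 -0.019]
  0.26 41 [ 0.646 -0.072] [ 0.669 -0.017]
  0.27 22 [ 0.649 -0.093] [ 0.669 -0.006]
  0.28 51 [ 0.648 -0.094] [0.673 0.001]
  0.29 43 [ 0.647 -0.096] [0.674 0.004]
  0.30 73 [ 0.651 -0.099] [0.673 0.01 ]
  0.31 65 [ 0.649 -0.099] [0.674 0.014]
s2 1623
  0.15 6 [ 0.651 -0.062] [ 0.662 -0.025]
  0.16 34 [ 0.648 -0.07 ] [ 0.668 -0.016]
  0.17 34 [ 0.65  -0.067] [ 0.668 -0.013]
  0.18 34 [ 0.65  -0.067] [ 0.668 -0.014]
  0.19 17 [ 0.656 -0.077] [ 0.669 -0.021]
  0.20 44 [ 0.652 -0.089] [0.674 0.005]
  0.21 37 [ 0.65  -0.096] [0.674 0.008]
  0.22 67 [ 0.649 -0.098] [0.675 0.013]
  0.23 50 [ 0.653 -0.099] [0.675 0.016]
  0.24 56 [ 0.653 -0.097] [0.675 0.02 ]
  0.25 86 [ 0.639 -0.069] [0.678 0.02 ]
  0.26 54 [ 0.648 -0.057] [0.676 0.01 ]
  0.27 37 [ 0.649 -0.031] [ 0.671 -0.   ]
  0.28 48 [ 0.632 -0.054] [ 0.692 -0.003]
  0.29 82 [ 0.631 -0.062] [ 0.693 -0.004]
  0.30 94 [ 0.632 -0.059] [ 0.693 -0.005]
  0.31 82 [ 0.63  -0.054] [ 0.693 -0.003]
s3 1586
  0.15 5 [ 0.622 -0.06 ] [ 0.637 -0.02 ]
  0.16 23 [ 0.62  -0.062] [ 0.64  -0.015]
  0.17 37 [ 0.621 -0.059] [ 0.641 -0.009]
  0.18 38 [ 0.623 -0.065] [ 0.641 -0.007]
  0.19 20 [ 0.624 -0.063] [ 0.64  -0.013]
  0.20 35 [ 0.614 -0.082] [0.646 0.007]
  0.21 47 [ 0.625 -0.091] [0.645 0.011]
  0.22 60 [ 0.621 -0.093] [0.647 0.016]
  0.23 57 [ 0.622 -0.1  ] [0.647 0.019]
  0.24 42 [ 0.628 -0.097] [0.648 0.02 ]
  0.25 61 [ 0.61  -0.058] [0.65 0.02]
  0.26 76 [ 0.611 -0.054] [0.65 0.02]
  0.27 31 [ 0.622 -0.024] [0.643 0.002]
  0.28 38 [ 0.614 -0.048] [ 0.661 -0.002]
  0.29 84 [ 0.598 -0.052] [ 0.666 -0.001]
  0.30 85 [ 0.597 -0.051] [0.664 0.001]
  0.31 83 [ 0.605 -0.056] [0.666 0.001]
```

View pics/z3.png

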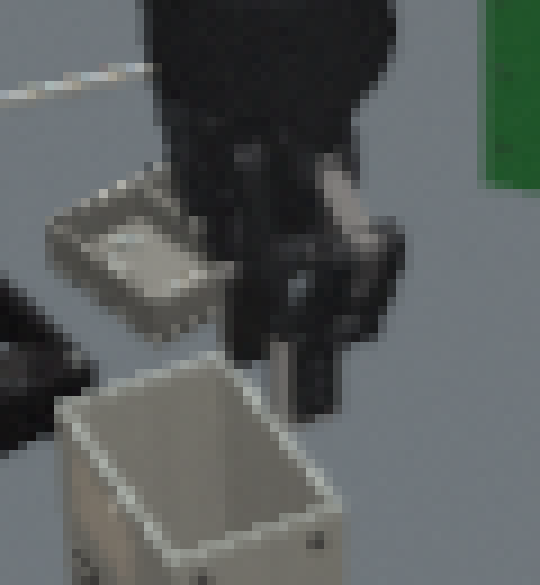

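The depth shows the tips ended about 13 mm above the TCP reading (z about 0.157), so they passed over the rim. The cage is untouched. The tip offset I took from the text doesn't hold, so I'll use the camera-measured one. I'll go back over the mouth and insert deeper.

>>> {"api": "jog_arm", "payload": {"targets": [[165,0.012,0,0,0],[165,0.022,0,0,0],[165,0.024,0.001,0,0],[165,0.024,0.001,0.006,0],[165,0.024,0.001,0.012,0]]}}

```text
clock: 3.85
position: [0.6506, -0.0438, 0.1313]
orientation: [3.142, 0.0, -0.15]
ft_force: [0.0, -0.1, 0.2]
gripper_width: 0.0301
```

>>> {"api": "jog_arm", "payload": {"targets": [[165,0,0,0.006,0],[165,0,0,0.012,0],[165,0,0,0.018,0],[165,0,0,0.024,0],[165,0,0,0.03,0]]}}

```text
clock: 4.35
position: [0.6508, -0.0438, 0.1014]
orientation: [3.142, 0.0, -0.15]
ft_force: [0.0, -0.5, -0.1]
gripper_width: 0.0305
```

```bash
python3 look.py s4
```

```text
4.4 [ 0.65023757 -0.04380097  0.100358  ] [ 3.14133834e+00  1.54901582e-03 -1.50186006e-01] [ 0.43854239  0.03870674 -0.7320283 ]
```

View pics/s4c.png

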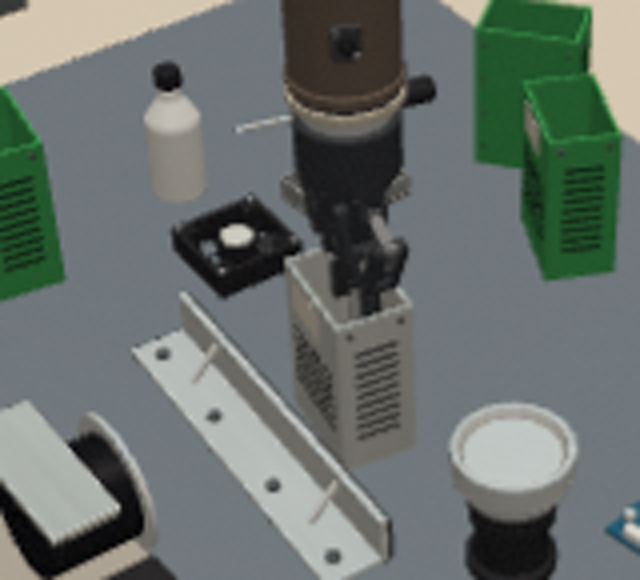

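Now the fingers are really inside the mouth (crop 370,310). Pulling.

>>> {"api": "jog_arm", "payload": {"targets": [[165,-0.006,0,0,0],[165,-0.011,0,0,0],[165,-0.016,0,0,0],[165,-0.021,0,0,0],[165,-0.026,0,0,0]]}}

```text
clock: 4.9
position: [0.6249, -0.0398, 0.1023]
orientation: [-3.142, -0.001, -0.15]
ft_force: [0.5, -0.6, -0.1]
gripper_width: 0.0299
```

```bash
python3 look.py s5
```

```text
4.95 [ 0.62411046 -0.03967493  0.1022757 ] [ 3.14154099e+00  2.47879783e-04 -1.50043957e-01] [-0.2658071  -0.18311854 -0.39261307]
```

View pics/s5c.png

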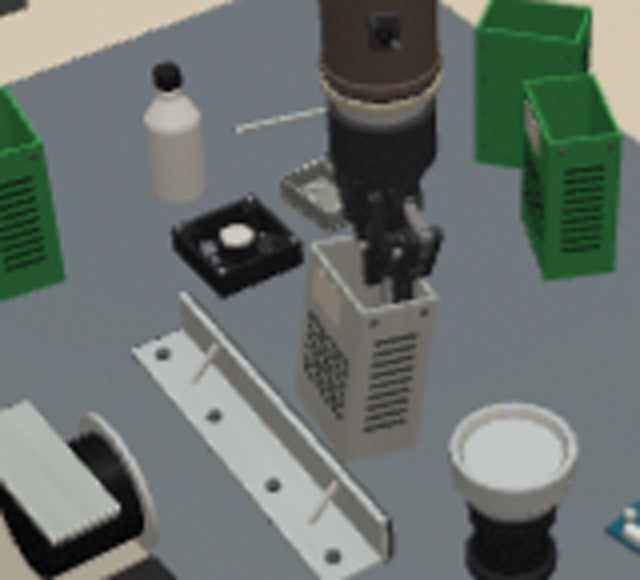

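```bash
cat > look.py <<'E'
import sys
from h import *
t=sys.argv[1]; yaw=float(sys.argv[2]) if len(sys.argv)>2 else -.15
np.set_printoptions(precision=3,suppress=True)
if len(sys.argv)>3: z=np.load(f'pics/{t}.npz');p,d=z['p'],z['d']
else:
    p,d=snap('scene',t); o=arm.get_obs(); print(o['clock'],o['position'],o['orientation'],o['ft_force'])
im=p[130:275,190:350,::-1]; cv2.imwrite(f'pics/{t}c.png',cv2.resize(im,None,fx=4,fy=4,interpolation=cv2.INTER_CUBIC))
W=cloud('scene',d); e1=np.array([np.cos(yaw),np.sin(yaw),0]); e2=np.array([-e1[1],e1[0],0])
hsv=cv2.cvtColor(p,cv2.COLOR_RGB2HSV)
ok=(d>.3)&(W[...,2]>.01)&(W[...,2]<.2)&(abs(W[...,1]+.035)<.075)&(W[...,0]>.4)&(W[...,0]<.70)&(p.min(2)>85)&(hsv[...,1]<60)
k=3;T=[];C=[]
for v,u in zip(*np.where(ok)):
    q=W[v-k:v+k+1,u-k:u+k+1].reshape(-1,3)
    if abs(d[v-k:v+k+1,u-k:u+k+1]-d[v,u]).max()>.03: continue
    c=q.mean(0); s,V=np.linalg.svd(q-c)[1:]; n=V[2]; n=n if n[2]>0 or (abs(n[2])<.1 and n@e1>0) else -n
    if s[2]/s[1]>.25: continue
    a,b=n@e1,n@e2
    if abs(b)<.35 and a>-.1: T.append(np.degrees(np.arctan2(n[2],a))); C.append(W[v,u])
T=np.array(T);C=np.array(C)
if len(T):
    h,e=np.histogram(T,bins=np.arange(-5,96,5)); print('hist',h,len(T)); i=h.argmax(); m=(T>e[i]-5)&(T<e[i]+10); print('tilt',np.median(T[m]),m.sum(), 'ptsmin',C[m].min(0),'max',C[m].max(0))
E
python3 look.py s4 -.15 x; python3 look.py s5 -.15 x
```

```text
hist [ 0  0 71  3  0  0  0  0  0  0  0  0  0  0  0  0  0  0  0  0] 74
tilt 7.621689055390018 74 ptsmin [ 0.665 -0.07   0.025] max [ 0.685 -0.012  0.132]
```

```bash
sed -i 's/if abs(b)<.35 and a>-.1:/if abs(b)<.6 and a>-.1:/; s/s\[2\]\/s\[1\]>.25/s[2]\/s[1]>.4/' look.py; python3 look.py s3 -.15 x; python3 look.py s4 -.15 x; python3 look.py s5 -.15 x
```

```text
hist [0 1 0 0 0 0 0 0 0 0 0 0 0 0 0 0 0 0 0 2] 3
tilt 92.91331055299861 2 ptsmin [ 0.408 -0.042  0.01 ] max [ 0.527 -0.025  0.012]
hist [1 1 0 0 0 0 0 0 0 0 0 0 0 0 0 0 0 0 0 2] 5
tilt 91.86791774792529 3 ptsmin [ 0.503 -0.025  0.01 ] max [0.567 0.027 0.011]
hist [ 0 11 81  3  0  0  0  0  0  0  0  0  0  0  0  0  0  0  1  5] 101
tilt 7.249481642109456 95 ptsmin [ 0.665 -0.07   0.025] max [ 0.687 -0.007  0.134]
```

Tilt about 7°. Continuing, lowering the tips a little to cut the slack to the back wall.

>>> {"api": "jog_arm", "payload": {"targets": [[165,-0.005,0,0.002,0],[165,-0.01,0,0.004,0],[165,-0.015,0,0.006,0],[165,-0.02,0,0.008,0],[165,-0.025,0,0.01,0]]}}

```text
clock: 5.45
position: [0.5998, -0.0361, 0.0917]
orientation: [3.141, 0.0, -0.15]
ft_force: [0.6, 0.2, -0.1]
gripper_width: 0.0303
```

```bash
python3 look.py s6
```

```text
5.5 [ 0.599 -0.036  0.091] [ 3.141  0.002 -0.15 ] [-0.843 -0.917 -1.229]
hist [  0   0   0   2  77 134  13   0   0   0   0   0   0   0   0   0   0   0
   0   1] 227
tilt 20.977850534809782 224 ptsmin [ 0.632 -0.072  0.043] max [ 0.68  -0.004  0.145]
```

View pics/s6c.png

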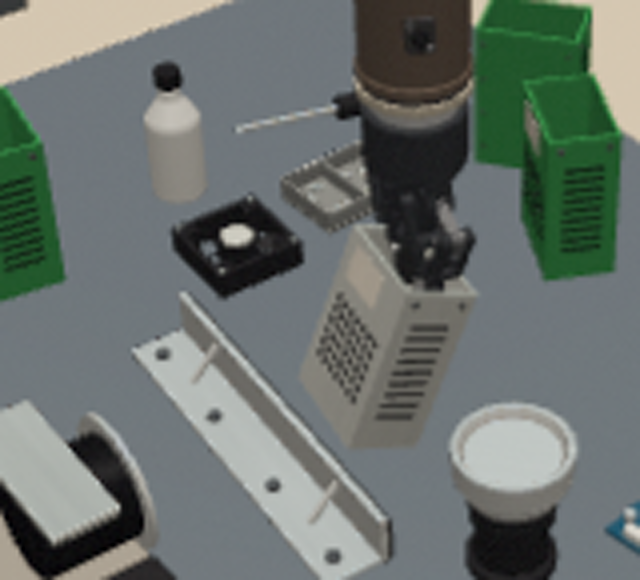

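Tilt 21°. I'll ease over the balance point.

>>> {"api": "jog_arm", "payload": {"targets": [[165,-0.003,0,0.001,0],[165,-0.006,0,0.002,0],[165,-0.009,0,0.002,0],[165,-0.011,0,0.002,0],[165,-0.011,0,0.002,0]]}}

```text
clock: 6.0
position: [0.5893, -0.0344, 0.0901]
orientation: [3.142, 0.0, -0.15]
ft_force: [0.3, 0.3, -0.2]
gripper_width: 0.0304
```

```bash
python3 look.py s7
```

```text
6.05 [ 0.59  -0.035  0.09 ] [ 3.142 -0.    -0.15 ] [ 0.723 -0.664  1.338]
hist [  0   0   0   0   0  47 227  65   2   0   0   0   0   0   0   0   0   0
   0   2] 343
tilt 27.652853499072293 339 ptsmin [ 0.616 -0.071  0.045] max [0.677 0.001 0.146]
```

View pics/s7c.png

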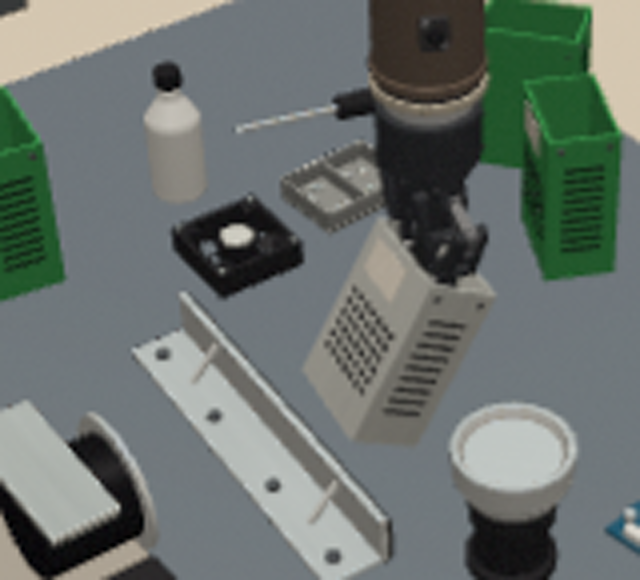

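>>> {"api": "jog_arm", "payload": {"targets": [[165,0,0,0,0],[165,0,0,0,0],[165,0,0,0,0],[165,0,0,0,0],[165,0,0,0,0]]}}

```text
clock: 6.55
position: [0.5896, -0.0346, 0.09]
orientation: [3.142, -0.0, -0.15]
ft_force: [-0.1, 0.3, 0.5]
gripper_width: 0.0301
```

```bash
python3 look.py s8
```

```text
6.6 [ 0.59  -0.035  0.09 ] [ 3.142 -0.    -0.15 ] [-0.429  0.651  0.322]
hist [  0   0   0   0   1  34 249  53   0   0   0   0   0   0   0   0   0   0
   0   2] 340
tilt 27.884972760412815 336 ptsmin [ 0.616 -0.074  0.044] max [ 0.678 -0.003  0.146]
```

View pics/s8c.png

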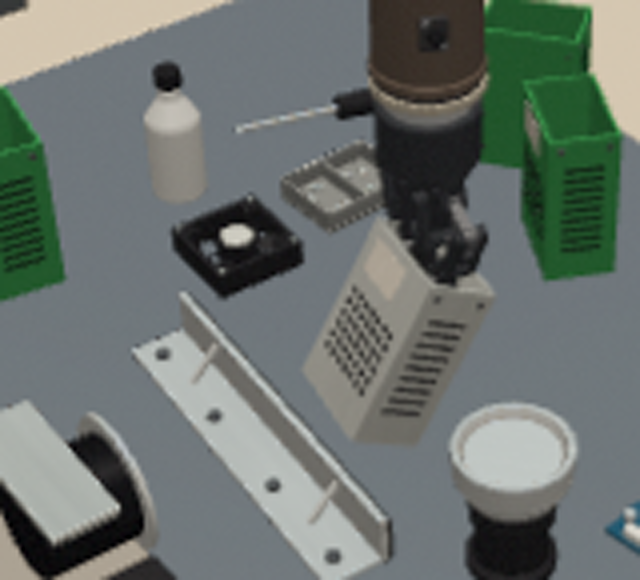

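>>> {"api": "jog_arm", "payload": {"targets": [[165,-0.002,0,0,0],[165,-0.004,0,0,0],[165,-0.006,0,0,0],[165,-0.007,0,0,0],[165,-0.007,0,0,0]]}}

```text
clock: 7.1
position: [0.5825, -0.0334, 0.09]
orientation: [3.142, 0.0, -0.15]
ft_force: [-0.1, -0.3, 0.3]
gripper_width: 0.0304
```

```bash
python3 look.py s9
```

```text
7.15 [ 0.583 -0.033  0.09 ] [ 3.142 -0.    -0.15 ] [-1.148  0.014  1.593]
hist [  0   0   0   0   0   0  50 203  35   1   0   0   0   0   0   0   0   0
   0   0] 289
tilt 31.999176897004723 288 ptsmin [ 0.604 -0.071  0.046] max [0.674 0.    0.146]
```

View pics/s9c.png

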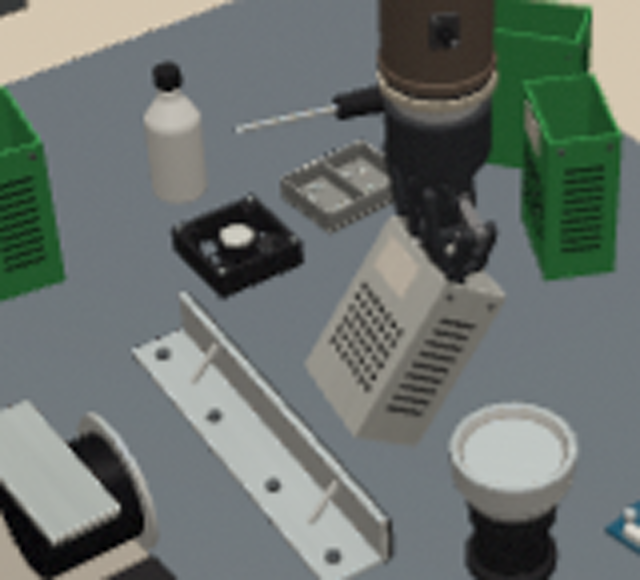

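>>> {"api": "jog_arm", "payload": {"targets": [[165,-0.004,0,0.001,0],[165,-0.008,0,0.002,0],[165,-0.012,0,0.003,0],[165,-0.016,0,0.004,0],[165,-0.02,0,0.005,0]]}}

```text
clock: 7.65
position: [0.5624, -0.0304, 0.0849]
orientation: [3.142, 0.0, -0.15]
ft_force: [-0.3, 0.3, 0.4]
gripper_width: 0.0304
```

```bash
python3 look.py s10
```

```text
7.7 [ 0.562 -0.03   0.085] [ 3.141  0.001 -0.15 ] [-1.881  0.388  1.036]
hist [  0   0   0   0   0   0   1  18  99 184  26   0   0   0   0   0   0   0
   0   1] 329
tilt 41.14438231641363 309 ptsmin [ 0.583 -0.068  0.052] max [0.666 0.    0.142]
```

View pics/s10c.png

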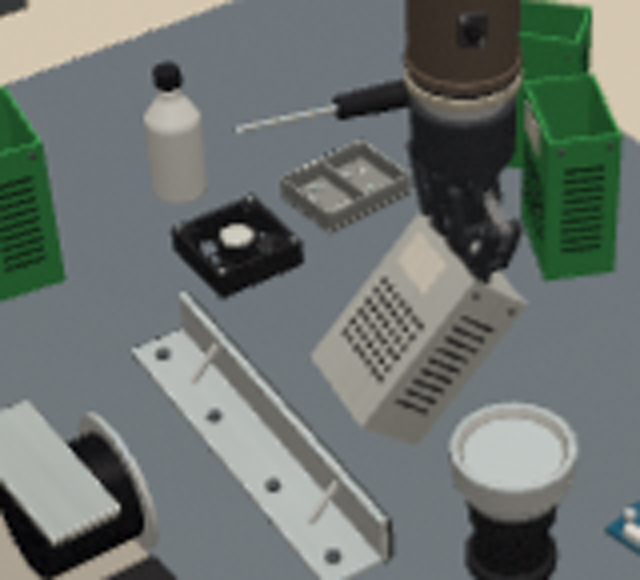

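>>> {"api": "jog_arm", "payload": {"targets": [[165,-0.005,0,0.001,0],[165,-0.01,0,0.002,0],[165,-0.015,0,0.003,0],[165,-0.02,0,0.004,0],[165,-0.025,0,0.005,0]]}}

```text
clock: 8.2
position: [0.5376, -0.0267, 0.0799]
orientation: [3.142, 0.0, -0.15]
ft_force: [-0.3, 0.1, 0.8]
gripper_width: 0.0303
```

```bash
python3 look.py s11
```

```text
8.25 [ 0.537 -0.027  0.08 ] [ 3.141  0.001 -0.15 ] [-3.082  0.251  0.655]
hist [  0   0   0   0   0   0   0   0   0   5  95 201 108   8   0   0   0   0
   1   1] 419
tilt 52.8136640214564 404 ptsmin [ 0.552 -0.07   0.056] max [0.653 0.005 0.131]
```

View pics/s11c.png

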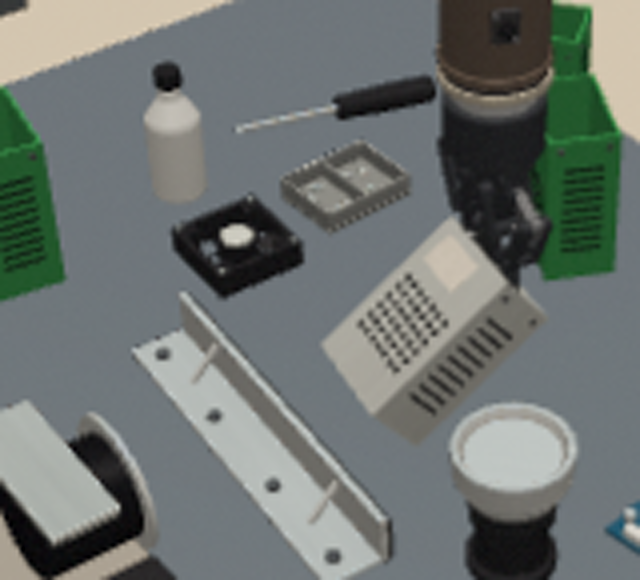

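>>> {"api": "jog_arm", "payload": {"targets": [[165,-0.004,0,0.001,0],[165,-0.008,0,0.002,0],[165,-0.012,0,0.003,0],[165,-0.016,0,0.004,0],[165,-0.02,0,0.006,0]]}}

```text
clock: 8.75
position: [0.5181, -0.0237, 0.0739]
orientation: [-3.142, -0.0, -0.15]
ft_force: [-0.6, 0.7, -0.0]
gripper_width: 0.0306
```

```bash
python3 look.py s12
```

```text
8.8 [ 0.517 -0.024  0.073] [ 3.141  0.001 -0.15 ] [-1.842  0.142 -1.147]
hist [  0   0   0   0   0   0   0   0   0   0   0   9  65 157  95  18   0   0
   0   0] 344
tilt 63.32002862051398 317 ptsmin [ 0.537 -0.068  0.057] max [0.639 0.008 0.118]
```

View pics/s12c.png

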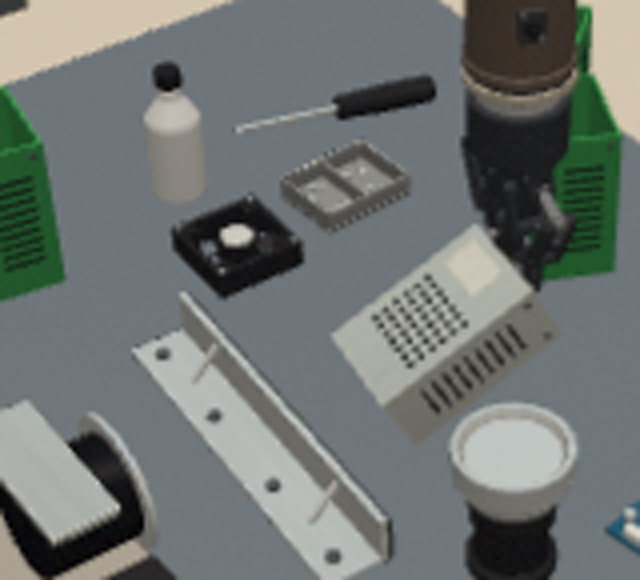

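>>> {"api": "jog_arm", "payload": {"targets": [[165,-0.003,0,0.001,0],[165,-0.006,0,0.003,0],[165,-0.009,0,0.005,0],[165,-0.012,0,0.007,0],[165,-0.015,0,0.009,0]]}}

```text
clock: 9.3
position: [0.5032, -0.0215, 0.0648]
orientation: [3.142, 0.0, -0.15]
ft_force: [0.2, 0.4, -1.7]
gripper_width: 0.0302
```

```bash
python3 look.py s13
```

```text
9.35 [ 0.503 -0.021  0.064] [ 3.141  0.001 -0.15 ] [-1.707  0.107 -1.082]
hist [  0   0   0   0   0   0   0   0   0   0   0   0   0   8  77 195  54   2
   0   0] 336
tilt 72.23637457951321 326 ptsmin [ 0.52  -0.065  0.064] max [0.636 0.008 0.104]
```

View pics/s13c.png

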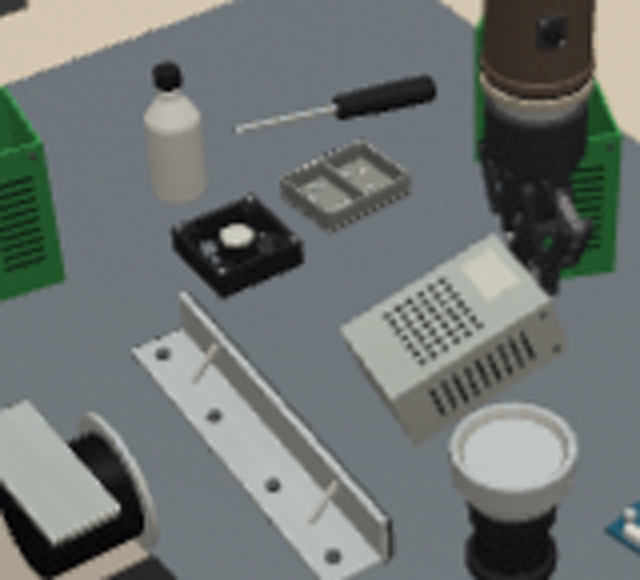

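>>> {"api": "jog_arm", "payload": {"targets": [[165,-0.002,0,0.003,0],[165,-0.004,0,0.006,0],[165,-0.007,0,0.009,0],[165,-0.009,0,0.012,0],[165,-0.012,0,0.016,0]]}}

```text
clock: 9.85
position: [0.4917, -0.0197, 0.0488]
orientation: [-3.142, -0.0, -0.15]
ft_force: [-0.5, -0.1, -0.4]
gripper_width: 0.03
```

```bash
python3 look.py s14
```

```text
9.9 [ 0.491 -0.02   0.048] [ 3.141  0.001 -0.15 ] [-2.333 -0.062 -1.752]
hist [  0   0   0   0   0   0   0   0   0   0   0   0   0   0   0   5 195 261
  56   1] 519
tilt 80.9689931282166 512 ptsmin [ 0.507 -0.068  0.061] max [0.632 0.013 0.088]
```

View pics/s14c.png

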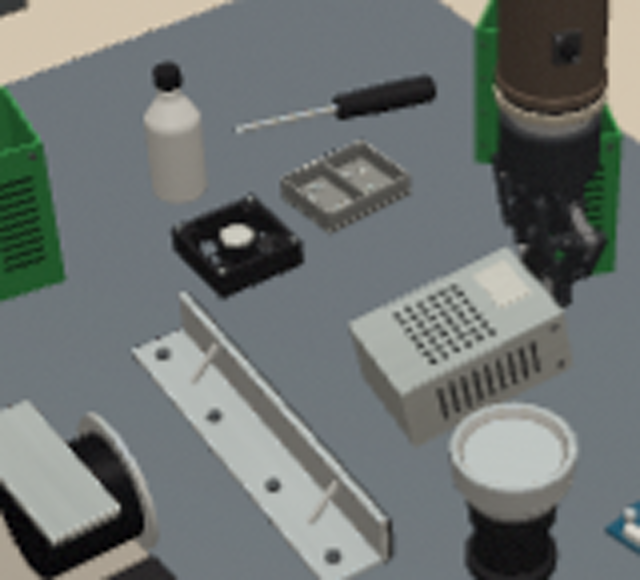

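>>> {"api": "jog_arm", "payload": {"targets": [[165,-0.002,0,0.003,0],[165,-0.004,0,0.006,0],[165,-0.006,0,0.009,0],[165,-0.008,0,0.012,0],[165,-0.009,0,0.014,0]]}}

```text
clock: 10.4
position: [0.4824, -0.0183, 0.0346]
orientation: [3.142, 0.0, -0.15]
ft_force: [-1.6, 0.0, -1.6]
gripper_width: 0.0301
```

```bash
python3 look.py s15
```

```text
10.45 [ 0.482 -0.018  0.034] [ 3.141  0.001 -0.15 ] [-1.243  0.445 -0.919]
hist [  0   4   0   0   0   0   0   0   0   0   0   0   0   0   0   0   0  27
 168 152] 354
tilt 89.47147590172231 347 ptsmin [ 0.499 -0.08   0.01 ] max [0.647 0.008 0.074]
```

View pics/s15c.png

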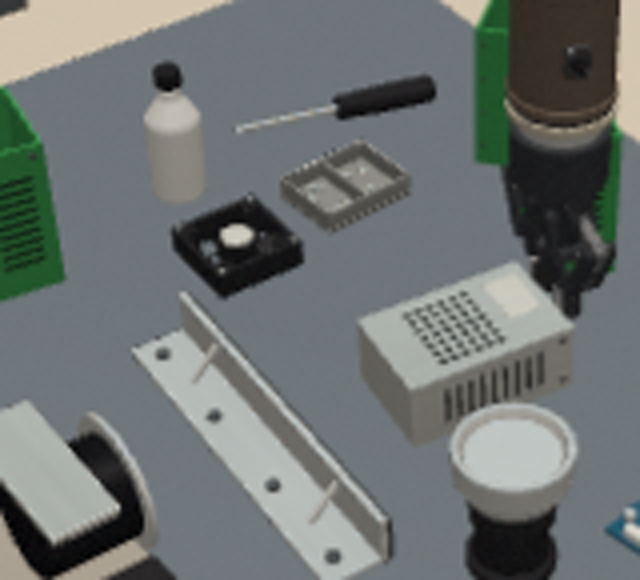

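>>> {"api": "jog_arm", "payload": {"targets": [[165,-0.002,0,0.001,0],[165,-0.004,0,0.002,0],[165,-0.006,0,0.002,0],[165,-0.008,0,0.002,0],[165,-0.012,0,0.002,0]]}}

```text
clock: 10.95
position: [0.4713, -0.0166, 0.0332]
orientation: [-3.141, -0.001, -0.15]
ft_force: [0.6, -0.3, -0.3]
gripper_width: 0.03
```

```bash
python3 look.py s16; python3 - <<'E'
from h import *
snap('top','t16'); im=cv2.imread('pics/t16.png')[110:250,240:420]; cv2.imwrite('pics/t16c.png',cv2.resize(im,None,fx=4,fy=4,interpolation=cv2.INTER_CUBIC))
E
```

```text
11.0 [ 0.47  -0.016  0.033] [ 3.141  0.    -0.15 ] [-1.535  0.18  -0.392]
hist [  0   4   3   0   0   0   0   0   0   0   0   0   0   0   0   0   2  25
 107 228] 386
tilt 91.24880892778432 352 ptsmin [ 0.505 -0.101  0.01 ] max [0.659 0.014 0.07 ]
```

View pics/s16c.png

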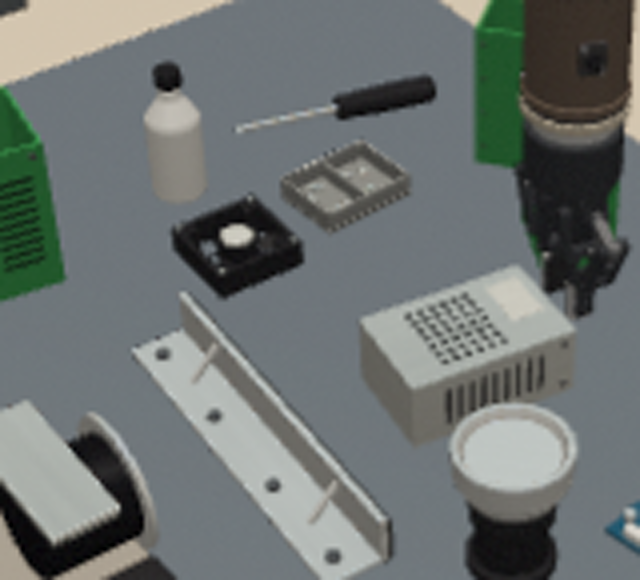

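View pics/t16c.png

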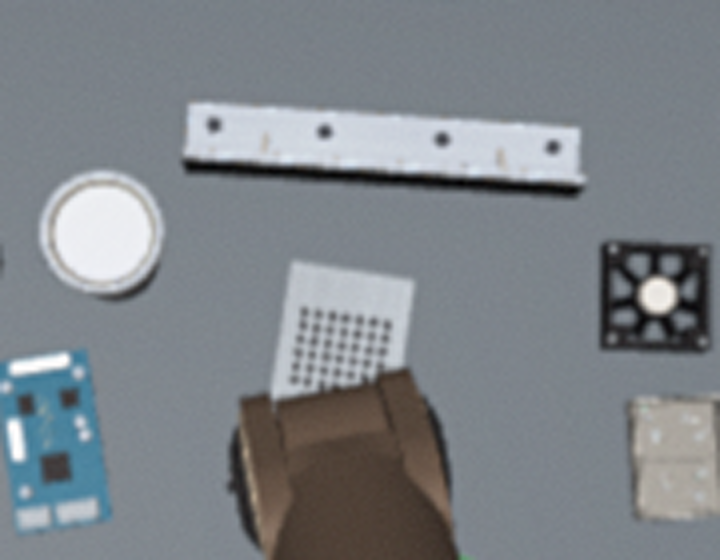

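The cage lies flat and was let down gently. The closed end is at top-crop (291,261) to (415,283). Next I'll measure the gap and angle to the stop.

```bash
cat > meas.py <<'E'
import sys
from h import *
np.set_printoptions(precision=4,suppress=True)
t=sys.argv[1]; im=np.load(f'pics/{t}.npz')['p']
# light cage top: mask bright grey vs mat between stop and arm
W=cloud('top',np.load(f'pics/{t}.npz')['d'])
m=(W[...,2]>.05)&(W[...,2]<.075)&(abs(W[...,1]+.04)<.09)&(W[...,0]>.48)&(W[...,0]<.73)&(im.min(2)>110)
P=W[m]; r=cv2.minAreaRect(P[:,:2].astype(np.float32)); print(r,len(P)); print(cv2.boxPoints(r)); print('z',np.median(P[:,2]))
E
python3 meas.py t16; python3 - <<'E'
from h import *
np.set_printoptions(precision=4,suppress=True)
q=lambda L:[(240+u/4-.375,110+v/4-.375) for u,v in L]
print('back corners',world('top',q([(291,261),(415,283)]),.062)[:,:2])
print('rubber top',world('top',q([(185,159),(583,181)]),.044)[:,:2],'bottom',world('top',q([(185,167),(583,190)]),.002)[:,:2])
W=cloud('top',np.load('pics/t16.npz')['d'])
m=(W[...,2]>.037)&(W[...,2]<.05)&(W[...,0]>.69)&(abs(W[...,1]+.06)<.15)
P=W[m];r=cv2.minAreaRect(P[:,:2].astype(np.float32)); print(r,len(P))
E
```

```text
((0.6195509433746338, -0.03725485876202583), (0.08980035781860352, 0.17977651953697205), 81.41169738769531) 878
[[ 0.524  -0.0682]
 [ 0.7017 -0.0951]
 [ 0.7151 -0.0063]
 [ 0.5374  0.0206]]
z 0.06171446799283316
back corners [[ 0.6364  0.006 ]
 [ 0.621  -0.084 ]]
rubber top [[ 0.7155  0.0848]
 [ 0.7018 -0.2112]] bottom [[ 0.7188  0.087 ]
 [ 0.7038 -0.2188]]
((0.8476837277412415, -0.06238102912902832), (0.3065916895866394, 0.2905721068382263), 87.64702606201172) 481
```

>>> {"api": "jog_arm", "payload": {"targets": [[31,0,-0.003,0,0],[31,0,-0.003,0.0,0],[31,0,-0.003,0.008,0],[31,0,-0.003,0.016,0],[31,0,-0.003,0.022,0]]}}

```text
clock: 11.55
position: [0.471, -0.0136, 0.0099]
orientation: [3.141, 0.001, -0.15]
ft_force: [-0.3, 0.0, 0.6]
gripper_width: 0.0746
```

```bash
python3 look.py s17; python3 - <<'E'
from h import *
np.set_printoptions(precision=3,suppress=True)
W=cloud('scene',np.load('pics/s17.npz')['d']);Q=W.reshape(-1,3);o=arm.get_obs();print(o['gripper_width'])
m=(abs(Q[:,0]-.47)<.03)&(abs(Q[:,1]+.015)<.09)&(Q[:,2]>.004)&(Q[:,2]<.2); Q=Q[m]
for z in np.arange(0,.2,.01):
    q=Q[(Q[:,2]>=z)&(Q[:,2]<z+.01)]
    if len(q): print('  %.2f'%z,len(q),q.min(0)[:2],q.max(0)[:2])
E
```

```text
11.6 [ 0.471 -0.014  0.009] [ 3.141  0.002 -0.15 ] [-0.499  0.312 -0.087]
hist [  2   4   0   0   0   0   0   0   0   0   0   0   0   0   0   0   0   9
 127 260] 427
tilt 91.56044128027852 412 ptsmin [ 0.508 -0.06   0.058] max [0.624 0.01  0.071]
0.07485053115335302
  0.00 140 [ 0.44  -0.073] [0.5   0.074]
  0.01 5 [0.446 0.02 ] [0.499 0.064]
  0.03 15 [ 0.456 -0.057] [0.499 0.032]
  0.04 31 [ 0.454 -0.063] [0.499 0.036]
  0.05 39 [ 0.455 -0.066] [0.499 0.038]
  0.06 80 [ 0.455 -0.067] [0.5   0.039]
  0.07 24 [ 0.462 -0.078] [0.491 0.049]
  0.08 52 [ 0.453 -0.086] [0.495 0.056]
  0.09 55 [ 0.464 -0.087] [0.494 0.058]
  0.10 68 [ 0.464 -0.086] [0.496 0.056]
  0.11 62 [ 0.469 -0.088] [0.493 0.056]
  0.12 71 [ 0.464 -0.086] [0.495 0.056]
  0.13 86 [ 0.465 -0.08 ] [0.496 0.057]
  0.14 25 [ 0.468 -0.073] [0.49  0.045]
  0.15 34 [0.453 0.   ] [0.5   0.024]
  0.16 40 [ 0.449 -0.006] [0.5   0.026]
  0.17 43 [0.448 0.005] [0.5   0.027]
  0.18 40 [0.452 0.001] [0.5   0.024]
  0.19 72 [ 0.446 -0.038] [0.5   0.024]
```

View pics/s17c.png

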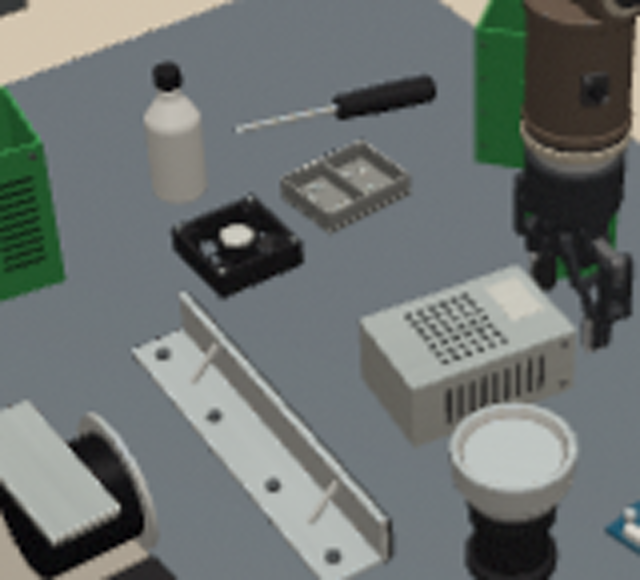

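>>> {"api": "jog_arm", "payload": {"targets": [[31,0,0,0.005,0],[31,0,0,0.01,0],[31,0.005,0,0.01,0],[31,0.009,0,0.01,0],[31,0.014,0,0.01,0]]}}

```text
clock: 12.1
position: [0.4852, -0.0157, 0.001]
orientation: [3.141, 0.001, -0.15]
ft_force: [-2.1, 0.5, 0.5]
gripper_width: 0.075
```

>>> {"api": "jog_arm", "payload": {"targets": [[31,0.004,0,0,-1],[31,0.009,0,0,-2],[31,0.015,0,0,-3.5],[31,0.021,0,0,-5],[31,0.027,0,0,-6.5]]}}

```text
clock: 12.6
position: [0.5124, -0.02, 0.0011]
orientation: [3.141, 0.0, -0.035]
ft_force: [-3.7, -1.2, 4.2]
gripper_width: 0.0749
```

```bash
python3 look.py s18 -.05; python3 - <<'E'
from h import *
snap('top','t18'); im=cv2.imread('pics/t18.png')[110:250,240:420]; cv2.imwrite('pics/t18c.png',cv2.resize(im,None,fx=4,fy=4,interpolation=cv2.INTER_CUBIC))
E
```

```text
12.65 [ 0.514 -0.02   0.001] [-3.142 -0.001 -0.033] [-0.118 -1.244  1.335]
hist [  2  17   4   0   0   0   0   0   0   0   0   0   0   0   0   0   0   3
 114 292] 455
tilt 91.70265516621622 429 ptsmin [ 0.536 -0.084  0.012] max [0.67  0.014 0.071]
```

View pics/t18c.png

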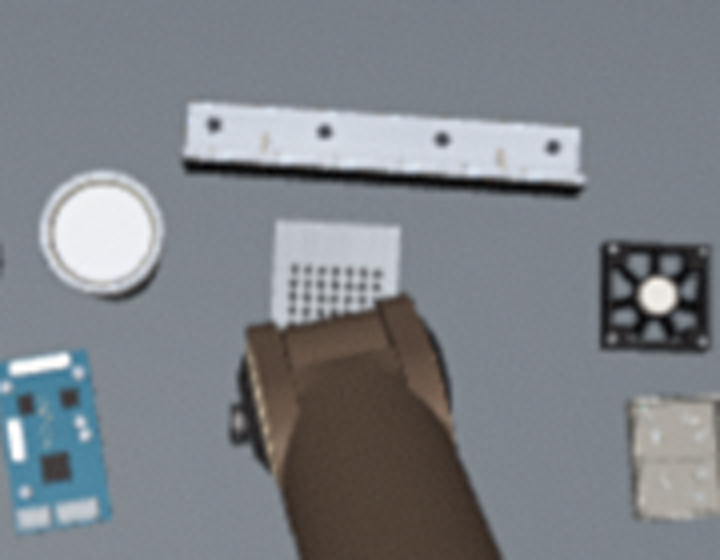

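View pics/s18c.png

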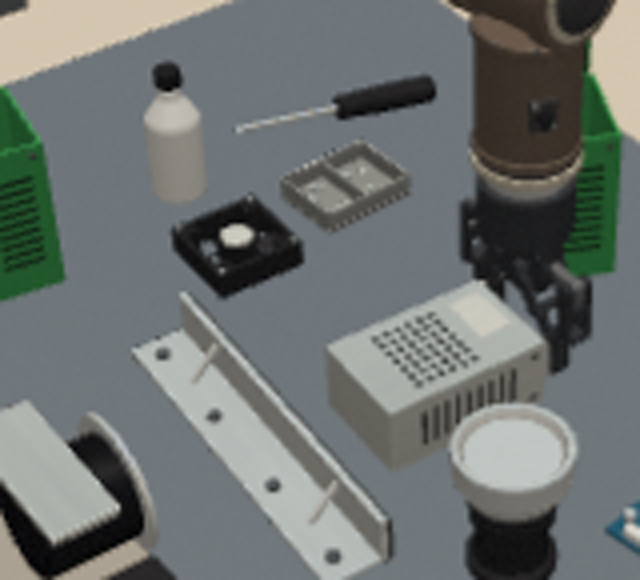

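```bash
python3 - <<'E'
from h import *
np.set_printoptions(precision=4,suppress=True)
q=lambda L:[(240+u/4-.375,110+v/4-.375) for u,v in L]
w=world('top',q([(275,220),(401,228)]),.062)[:,:2]; print(w,np.degrees(np.arctan2(w[0,0]-w[1,0],w[0,1]-w[1,1])))
E
```

```text
[[ 0.6666  0.0178]
 [ 0.6614 -0.0739]] 3.1863905775436625
```

Cage yaw is −3.2° against about −2.7° for the stop, with about 46 mm still to go. Pushing on.

>>> {"api": "jog_arm", "payload": {"targets": [[31,0.007,0,0,0.3],[31,0.014,0,0,0.5],[31,0.022,0,0,0.5],[31,0.03,0,0,0.5],[31,0.036,0,0,0.5]]}}

```text
clock: 13.2
position: [0.5488, -0.021, 0.0011]
orientation: [-3.142, -0.0, -0.045]
ft_force: [-4.1, -0.2, 6.1]
gripper_width: 0.0756
```

>>> {"api": "jog_arm", "payload": {"targets": [[31,0.001,0,0,0],[31,0.002,0,0,0],[31,0.003,0,0,0],[31,0.004,0,0,0],[31,0.005,0,0,0]]}}

```text
clock: 13.7
position: [0.5525, -0.0212, 0.001]
orientation: [3.142, 0.001, -0.045]
ft_force: [-4.2, 0.4, 5.5]
gripper_width: 0.075
```

```bash
python3 look.py s19 -.05; python3 - <<'E'
from h import *
snap('top','t19'); im=cv2.imread('pics/t19.png')[120:180,270:400]; cv2.imwrite('pics/t19c.png',cv2.resize(im,None,fx=6,fy=6,interpolation=cv2.INTER_CUBIC))
E
```

```text
13.75 [ 0.553 -0.021  0.001] [ 3.142  0.    -0.045] [-3.574  0.538  5.419]
hist [  0   0   0   0   0   0   0   0   0   0   0   0   0   0   0   0   0   6
  74 183] 281
tilt 91.57622968805649 275 ptsmin [ 0.514 -0.059  0.011] max [0.695 0.027 0.07 ]
```

View pics/t19c.png

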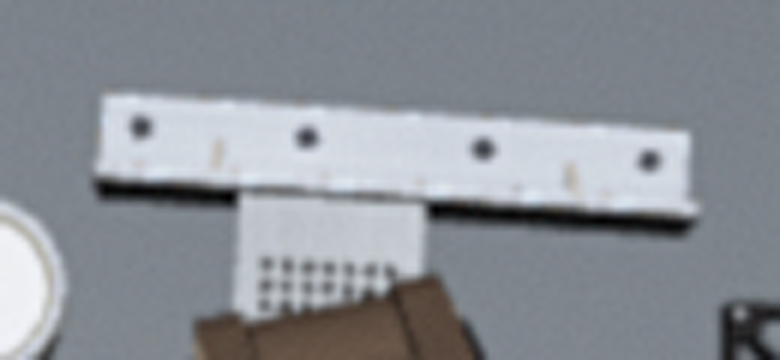

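View pics/s19c.png

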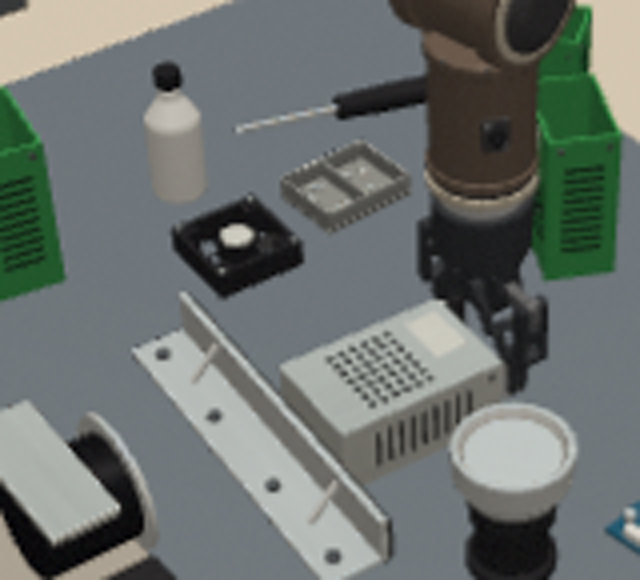

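>>> {"api": "jog_arm", "payload": {"targets": [[31,0.001,0,0,0],[31,0.002,0,0,0],[31,0.003,0,0,0],[31,0.004,0,0,0],[31,0.005,0,0,0]]}}

```text
clock: 14.3
position: [0.5566, -0.0215, 0.001]
orientation: [3.141, 0.002, -0.046]
ft_force: [-10.4, 0.8, 11.3]
gripper_width: 0.075
```

>>> {"api": "jog_arm", "payload": {"targets": [[31,0.0005,0,0,0],[31,0.001,0,0,0],[31,0.0015,0,0,0],[31,0.002,0,0,0],[31,0.002,0,0,0]]}}

```text
clock: 14.8
position: [0.5564, -0.0215, 0.0009]
orientation: [3.141, 0.006, -0.046]
ft_force: [-15.1, 1.6, 15.0]
gripper_width: 0.0749
```

The tool has stalled with force rising to 15 N, so contact with the stop looks likely. I'll check from both cameras.

```bash
python3 look.py s20 -.05; python3 - <<'E'
from h import *
snap('top','t20'); im=cv2.imread('pics/t20.png')[120:180,270:400]; cv2.imwrite('pics/t20c.png',cv2.resize(im,None,fx=6,fy=6,interpolation=cv2.INTER_CUBIC))
im=cv2.imread('pics/s20.png')[190:270,230:330]; cv2.imwrite('pics/s20z.png',cv2.resize(im,None,fx=7,fy=7,interpolation=cv2.INTER_CUBIC))
E
```

```text
14.85 [ 0.556 -0.022  0.001] [ 3.141  0.006 -0.046] [-13.862   1.064  16.173]
hist [  0   0   0   0   0   0   0   0   0   0   0   0   0   0   0   0   0  11
 103 265] 398
tilt 91.87303227997755 387 ptsmin [ 0.579 -0.059  0.058] max [0.696 0.009 0.07 ]
```

View pics/t20c.png

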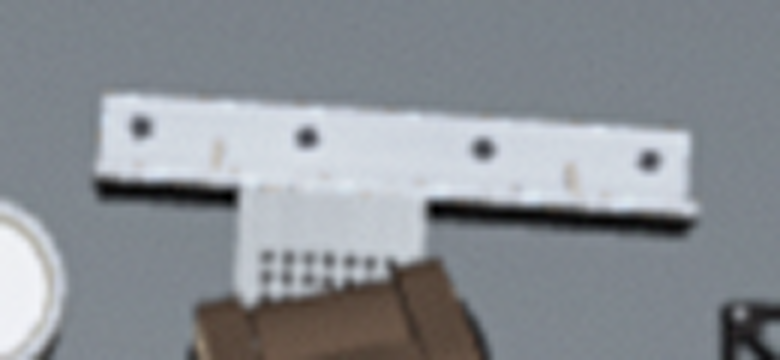

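View pics/s20z.png

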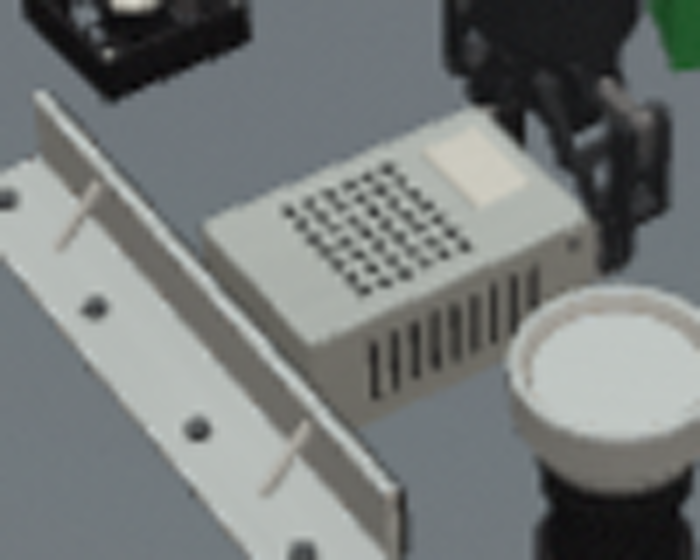

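```bash
python3 - <<'E'
from h import *
np.set_printoptions(precision=4,suppress=True)
q=lambda L:[(230+u/7-.43,190+v/7-.43) for u,v in L]
w=world('scene',q([(205,226),(313,350)]),.062)[:,:2]; print('scene foot upper edge',w,np.degrees(np.arctan2(w[1,0]-w[0,0],w[1,1]-w[0,1])))
print('scene stop top back edge',world('scene',q([(38,97),(395,492)]),.044)[:,:2])
f=lambda L:[(270+u/6-.42,120+v/6-.42) for u,v in L]
print('top cage edge',world('top',f([(241,183),(428,195)]),.062)[:,:2])
print('top rubber top',world('top',f([(100,182),(692,213)]),.044)[:,:2],'bot',world('top',f([(100,197),(692,233)]),.002)[:,:2])
W=cloud('scene',np.load('pics/s20.npz')['d']);Q=W.reshape(-1,3)
m=(abs(Q[:,1]+.02)<.05)&(Q[:,2]>.056)&(Q[:,2]<.07)&(Q[:,0]>.6)&(Q[:,0]<.75);Q=Q[m]
for y in(-.05,-.03,-.01,.01): print(y,np.sort(Q[abs(Q[:,1]-y)<.008][:,0])[-4:])
Q=W.reshape(-1,3);m=(abs(Q[:,1]+.06)<.15)&(Q[:,2]>.040)&(Q[:,2]<.048)&(Q[:,0]>.69)&(Q[:,0]<.75);Q=Q[m]
for y in(-.15,-.1,.03,.06): print('stop',y,np.sort(Q[abs(Q[:,1]-y)<.01][:,0]))
E
```

```text
scene foot upper edge [[ 0.7025 -0.0742]
 [ 0.7088  0.0163]] 4.013526098340433
scene stop top back edge [[ 0.7046 -0.2104]
 [ 0.7188  0.0875]]
top cage edge [[ 0.7098  0.0141]
 [ 0.7047 -0.0771]]
top rubber top [[ 0.7138  0.0837]
 [ 0.7011 -0.2098]] bot [[ 0.7156  0.0858]
 [ 0.6998 -0.2173]]
-0.05 [0.705  0.7051 0.7055 0.7077]
-0.03 [0.7061 0.7063 0.7065 0.7068]
-0.01 [0.7066 0.7079 0.7082 0.7084]
0.01 [0.7082 0.7088 0.7097 0.71  ]
stop -0.15 [0.7004 0.7005 0.7042 0.7048 0.7059 0.7063 0.7079 0.7084 0.7097 0.7101
 0.7105 0.7114 0.7118]
stop -0.1 [0.7043 0.7067 0.7079 0.7087 0.7097 0.7103 0.7107 0.7124 0.7124 0.7126
 0.7129 0.7143]
stop 0.03 [0.7105 0.711  0.7121 0.7121 0.7137 0.7148 0.7157 0.7161 0.7165 0.717
 0.7176 0.7179 0.7184 0.7187 0.7196 0.7206 0.7211 0.7215 0.7223]
stop 0.06 [0.7135 0.7146 0.7154 0.7176 0.7178 0.7179 0.7184 0.7186 0.7207 0.7216
 0.7219 0.7225]
```

The gap measures 1–2.5 mm, which is within calibration error. The upward force on the tool suggests it was bearing down on the rim, so I'll back off, raise the tips and push again to confirm.

>>> {"api": "jog_arm", "payload": {"targets": [[31,-0.004,0,0,0],[31,-0.01,0,0,0],[31,-0.01,0,-0.006,0],[31,-0.01,0,-0.012,0],[31,-0.01,0,-0.012,0]]}}

```text
clock: 15.4
position: [0.5511, -0.0211, 0.0141]
orientation: [-3.141, -0.002, -0.046]
ft_force: [0.6, 0.3, -0.6]
gripper_width: 0.075
```

>>> {"api": "jog_arm", "payload": {"targets": [[31,0.001,0,0,0],[31,0.002,0,0,0],[31,0.003,0,0,0],[31,0.004,0,0,0],[31,0.005,0,0,0]]}}

```text
clock: 15.9
position: [0.5549, -0.0214, 0.0128]
orientation: [3.142, 0.0, -0.046]
ft_force: [0.6, 0.1, -0.7]
gripper_width: 0.0749
```

>>> {"api": "jog_arm", "payload": {"targets": [[31,0.001,0,0,0],[31,0.002,0,0,0],[31,0.003,0,0,0],[31,0.004,0,0,0],[31,0.004,0,0,0]]}}

```text
clock: 16.4
position: [0.5565, -0.0216, 0.0126]
orientation: [3.141, 0.005, -0.046]
ft_force: [-7.7, 1.2, 6.0]
gripper_width: 0.0747
```

Same stall position, x 0.5565, after a free approach, so the contact is solid. I'll press slightly more, then retreat and inspect.

>>> {"api": "jog_arm", "payload": {"targets": [[31,0.001,0,0,0],[31,0.002,0,0,0],[31,0.003,0,0,0],[31,0.003,0,0,0],[31,0.003,0,0,0]]}}

```text
clock: 16.9
position: [0.5564, -0.0218, 0.0122]
orientation: [3.14, 0.01, -0.047]
ft_force: [-16.2, 1.6, 11.3]
gripper_width: 0.0751
```

>>> {"api": "jog_arm", "payload": {"targets": [[31,-0.006,0,0,0],[31,-0.015,0,0,0],[31,-0.025,0,0,0],[31,-0.035,0,-0.01,0],[31,-0.045,0,-0.03,0]]}}

```text
clock: 17.4
position: [0.5151, -0.0196, 0.0427]
orientation: [3.141, 0.002, -0.045]
ft_force: [-0.7, 0.2, -0.4]
gripper_width: 0.0749
```

>>> {"api": "jog_arm", "payload": {"targets": [[31,0,0,-0.04,0],[31,0,0,-0.08,0],[31,0,0,-0.12,0],[31,-0.03,0,-0.15,0],[31,-0.06,0,-0.15,0]]}}

```text
clock: 17.9
position: [0.4586, -0.0166, 0.1975]
orientation: [-3.141, -0.008, -0.045]
ft_force: [0.1, -0.1, 0.5]
gripper_width: 0.0753
```

```bash
python3 look.py s21 -.05; python3 - <<'E'
from h import *
np.set_printoptions(precision=4,suppress=True)
p,d=snap('top','t21'); im=cv2.imread('pics/t21.png')[110:250,240:420]; cv2.imwrite('pics/t21c.png',cv2.resize(im,None,fx=4,fy=4,interpolation=cv2.INTER_CUBIC))
p0=np.load('pics/t0.npz')['p']; s0=np.load('pics/s0.npz')['p']; s1=np.load('pics/s21.npz')['p']
for n,a,b in(('t',p0,p),('s',s0,s1)):
    x=(abs(a.astype(int)-b).max(2)>40).astype(np.uint8); N,L,S,C=cv2.connectedComponentsWithStats(x); print(n,[tuple(S[i]) for i in range(1,N) if S[i,4]>12])
E
```

```text
17.95 [ 0.452 -0.017  0.195] [ 3.141 -0.001 -0.045] [-6.916 -0.499 -2.568]
hist [  0   0   0   0   0   0   0   0   0   0   0   0   0   0   0   1   0  25
 119 247] 409
tilt 91.27792888710934 383 ptsmin [ 0.448 -0.07   0.01 ] max [0.7   0.038 0.069]
t [(np.int32(308), np.int32(151), np.int32(42), np.int32(51), np.int32(1341)), (np.int32(340), np.int32(166), np.int32(4), np.int32(10), np.int32(27)), (np.int32(294), np.int32(204), np.int32(95), np.int32(196), np.int32(10671)), (np.int32(528), np.int32(309), np.int32(112), np.int32(91), np.int32(5813)), (np.int32(316), np.int32(357), np.int32(6), np.int32(9), np.int32(39)), (np.int32(326), np.int32(383), np.int32(9), np.int32(12), np.int32(44)), (np.int32(303), np.int32(397), np.int32(17), np.int32(3), np.int32(47))]
s [(np.int32(268), np.int32(0), np.int32(38), np.int32(69), np.int32(1498)), (np.int32(317), np.int32(0), np.int32(65), np.int32(167), np.int32(4682)), (np.int32(385), np.int32(0), np.int32(15), np.int32(5), np.int32(46)), (np.int32(410), np.int32(0), np.int32(20), np.int32(19), np.int32(265)), (np.int32(431), np.int32(0), np
[... 1292 characters left out ...]
5), np.int32(14), np.int32(38), np.int32(127)), (np.int32(448), np.int32(96), np.int32(8), np.int32(22), np.int32(60)), (np.int32(453), np.int32(96), np.int32(9), np.int32(22), np.int32(58)), (np.int32(419), np.int32(105), np.int32(5), np.int32(18), np.int32(54)), (np.int32(430), np.int32(109), np.int32(10), np.int32(9), np.int32(42)), (np.int32(426), np.int32(110), np.int32(7), np.int32(7), np.int32(13)), (np.int32(261), np.int32(193), np.int32(5), np.int32(6), np.int32(19)), (np.int32(259), np.int32(205), np.int32(55), np.int32(34), np.int32(884)), (np.int32(297), np.int32(232), np.int32(2), np.int32(8), np.int32(15)), (np.int32(294), np.int32(234), np.int32(2), np.int32(8), np.int32(15))]
```

View pics/t21c.png

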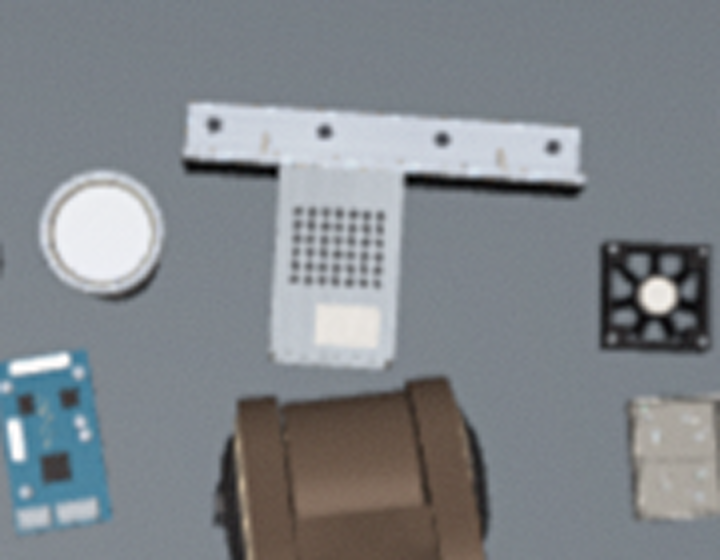

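View pics/s21c.png

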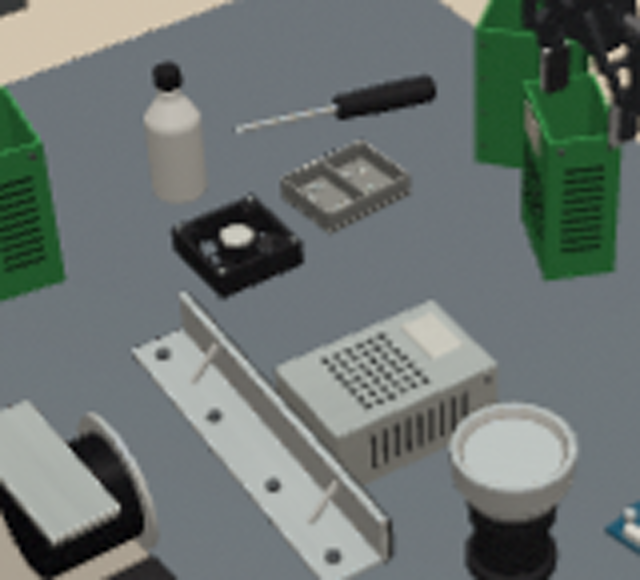

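```bash
python3 - <<'E'
from h import *
np.set_printoptions(precision=4,suppress=True)
q=lambda L:[(240+u/4-.375,110+v/4-.375) for u,v in L]
w=world('top',q([(280,163),(405,174),(395,368),(270,359)]),.062)[:,:2]; print(w)
m0=(w[0]+w[1])/2;m1=(w[2]+w[3])/2; print(np.degrees(np.arctan2(*(m0-m1)[::-1])),np.linalg.norm(m0-m1))
z=np.load('pics/t21.npz');W=cloud('top',z['d'])
m=(W[...,2]>.055)&(W[...,2]<.07)&(abs(W[...,1]+.03)<.07)&(W[...,0]>.55)&(W[...,0]<.72)&(z['p'].min(2)>100)
P=W[m];print(cv2.minAreaRect(P[:,:2].astype(np.float32)),len(P),np.linalg.lstsq(np.c_[P[:,:2]-P[:,:2].mean(0),np.ones(len(P))],P[:,2],rcond=None)[0])
n=W[...,2]; s=(W[...,0]>.695)&(W[...,0]<.715)&(n>.036)&(n<.05)&(abs(W[...,1]+.065)<.15); 
P=W[s]; c=[ (y,np.min(P[abs(P[:,1]-y)<.012][:,0])) for y in np.arange(-.2,.09,.025) if (abs(P[:,1]-y)<.012).any()]; print(np.array(c))
o=arm.get_obs(); print(o['clock'],o['ft_force'],o['position'])
E
```

```text
[[ 0.7089  0.0145]
 [ 0.7016 -0.077 ]
 [ 0.559  -0.0695]
 [ 0.5648  0.0207]]
-2.739405411131605 0.14352200888790595
((0.6366194486618042, -0.02709696814417839), (0.0902356207370758, 0.1410427987575531), 86.8346939086914) 1467 [-0.0023 -0.0034  0.0617]
[[-0.2     0.6963]
 [-0.175   0.6978]
 [-0.15    0.6989]
 [-0.125   0.7008]
 [-0.1     0.7017]
 [-0.075   0.7036]
 [-0.05    0.7111]
 [-0.025   0.7106]
 [-0.      0.7141]
 [ 0.025   0.7091]
 [ 0.05    0.7106]
 [ 0.075   0.7116]]
18.0 [ 0.4896 -1.1214 -0.672 ] [ 0.4539 -0.017   0.1945]
```

Flush, flat and square, and nothing else has moved. Handing in.

```bash
python3 -c "
from rig import arm
print(arm.job_done())"
```

```text
the job is handed in; nothing more can be done
None
```

The cage is on its plain front wall with its closed end flush against the stop and its mouth facing away. I handed the job in at about 18 s; no verdict was reported.

**How it went:** With the fingers in the mouth, I pulled the front wall over the balance point. I then held back the rear wall all the way down, with the tilt measured at 7, 21, 28, 32, 41, 53, 63, 72, 81 and then 90°. After that I opened the fingers to 75 mm and pushed on the side walls' rims, turning the cage square to the stop and sliding it about 80 mm back.

**Last checks:**
- **Flat:** the top of the cage is level within about 0.3°, at z 0.062 m.
- **Square:** the cage yaw is −2.7 to −3.2°, against −2.7 to −3.2° for the stop.
- **Flush:** the closed end is at x 0.707 m and the stop face at 0.706–0.709 m. The push stalled at the same place twice, at up to about 16 N along the push, well under the 35 N limit.
- **Other things:** comparing the first and last pictures shows changes only at the cage and the arm.
- **Robot:** the gripper is clear of everything.

**What disagreed:**
- **Fingertip position:** the tips were about 13 mm above the TCP reading, not 25 mm below it as described. My first pull passed over the rim without touching the cage; I measured the tips in the depth image and inserted again.
- **Gap readings:** single ray measurements of the remaining gap ranged from 0 to 2.5 mm, within the calibration error.
- **Upward force:** while pushing, the wrist also read an upward force close to the pushing force, up to about 16 N. I did not find the cause.

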